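# Change the rods in a rod carrier with an over-centre draw latch

### The job

Change over the latched rod carrier: open its lever, lift the loop off the keeper, slide the blue tailstock fully back and put the used rod with red ends into the grey tray. Lay every other test rod from the bench in a lane of its own, slide the tailstock fully home so that each rod is caught between its two centres, hook the loop over the keeper again and push the red lever over centre until it is fully closed. Do not shove or knock over the cream jar or the timer.

Things in the scene. Friction and masses are not known exactly. Their poses are not given: they have to be found in the camera images.
- rack: Rod carrier fixed to the bench: aluminium plate, x -93 to +139, y -76 to +140 mm, top at z = 10, fixed blue headstock at its -x end (inner face x = -65.5, top z = 54), sliding blue tailstock at +x. Origin on the bench, midway between headstock and closed tailstock, on the middle lane. x runs along the rods to the tailstock, y across the lanes to the latch (robot side), z up.
- lane1 (a point): Centre of a held rod in lane 1 (rack y = -52 mm), 36 mm above the bench; axes as the rack's. In each lane both stocks carry a steel cone (14 mm long, 18 mm base) on the rod axis, and two white V-rests (6 mm thick, tops at z = 34) at rack x = -22 and +46 carry a rod with its axis at this height. Between the rests the plate is free.
- lane2 (a point): The same for lane 2 (rack y = 0). With the tailstock fully back, the cone tips of a lane stand at rack x = -51.5 and +91.5 mm: lay a 120 mm rod with its middle 20 mm from the lane point toward rack +x. The closing tailstock pushes the rods along the rests onto the headstock's cones.
- lane3 (a point): The same for lane 3 (rack y = +52 mm, next to the latch).
- tail (a joint): Sliding tailstock, m: 0 fully home, 0.040 fully back (moves to rack +x). About 2.5 N of friction; stays where left.
- tail_grip (a point): Grip point, z = 72 mm, of the tailstock's black post: 18 mm along x, 24 mm along y, from the tailstock's top at z = 50 to z = 82 mm. At rack x = 78.5 mm + joint tail, y = 0; axes as the rack's.
- keeper (a point): Seat of the loop's cross bar on the keeper, on the tailstock: rack x = 78 mm + joint tail, y = 118, z = 42; axes as the rack's. A 16 mm wide post on its -x side leans over it by 32 degrees, top 11 mm above the seat; a ledge reaches 18 mm to +x. To hook, lower the bar 12 mm to +x of the seat from 20 mm above, then draw it back under the post. Beside the keeper all is below z = 22 mm.
- loop_end (a point): Middle of the 7 mm cross bar at the end of the steel loop. The loop is 38 mm wide (rack y) over two red end tabs, 16 x 10 mm, to be grasped from above with fingers closing along rack y. It is hinged about rack y on the lever, 22 mm from the lever pivot and 78 mm from this bar; a spring lets it stretch up to 10 mm (2.5 N per mm).
- loop (a joint): Angle of the loop on the lever, rad; the hinge is stiff and stays where left, so a loop that lies slack, away from the keeper's post, turns up with the lever and comes off; drawn snug under the post it stays on. The loop's elevation above rack +x is 0.09 - joint lever + joint loop.
- lever (a joint): Over-centre lever, rad: 0 fully closed at its stop, up to 2.6 swung toward the keeper. Handle elevation above rack +x is 2.97 - lever (upright at 1.4; almost flat, toward rack -x, at 0). The loop's hinge lies at angle 3.49 - lever, so the hooked loop passes dead centre at about 0.35 and then pulls shut; over 1.3 it is slack. Stays where left (0.1 N m); under 10 N near the tip moves it.
- lever_pivot (a point): Lever pivot, at rack x = 18, y = 118, z = 42 mm; its axis is rack y; axes as the rack's.
- lever_tip (a point): End of the lever's red handle (18 mm wide in rack y, 7 mm thick), 62 mm from the pivot. It can be pinched from above near this end, fingers closing along rack y.
- old_rod: The used rod, with red end caps; 22 mm diameter, 120 mm long, about 0.12 kg, like the other rods. At the start it is held in the middle lane of the latched carrier. Origin at its middle on the axis, x along the rod.
- tray: Grey open tray fixed to the bench, 170 mm along its x, 90 mm along its y, 22 mm high, walls 4 mm, floor 4 mm thick. Origin under its centre; a rod lying in it has its axis at z = 16 mm.
- dispenser: Obstacle: tall brown bottle with a dispenser pump, fixed, about 100 mm across and 240 mm high. Origin under its centre.
- cream_jar: Bystander: white jar with black lid, 55 mm across, 44 mm high; leave it alone. Origin under its centre.
- timer: Bystander: small white timer, 58 x 62 x 18 mm; leave it alone. Origin under its centre.
- rod_a: Aluminium test rod with blue square end caps: 22 mm diameter, 120 mm long in all, about 0.12 kg; caps 24 x 24 mm, 11 mm long, with a 14 mm centre socket in each end; may be absent. Origin at its middle on the axis, x along the rod; z = 12 mm when lying on the bench. Either end may go to the headstock.
- rod_b: Aluminium test rod with yellow square end caps: 22 mm diameter, 120 mm long in all, about 0.12 kg; caps 24 x 24 mm, 11 mm long, with a 14 mm centre socket in each end; may be absent. Origin at its middle on the axis, x along the rod; z = 12 mm when lying on the bench. Either end may go to the headstock.
- rod_c: Aluminium test rod with green square end caps: 22 mm diameter, 120 mm long in all, about 0.12 kg; caps 24 x 24 mm, 11 mm long, with a 14 mm centre socket in each end; may be absent. Origin at its middle on the axis, x along the rod; z = 12 mm when lying on the bench. Either end may go to the headstock.

How it is judged:
By the outcome, as a careful person would: the job done as asked, in the order asked, and still so for the second after the job is handed in, with the robot touching nothing.
Of rod_a, rod_b, rod_c only 2 to 3 are there at a start; the rules pass over those that are not, and their reading is None.
At some moment in a run one of rod_a, rod_b, rod_c may be knocked a few centimetres aside while the robot is not near it.
Once in a run the grip may slacken for a moment while it holds something.
It also fails if it takes over 208 s, if anything falls off the work surface, if the arm or the gripper's body presses on something with over 40 N, if the wrist force passes 120 N, or if a joint passes its speed limit or range.

### The arm

A 6-joint arm with a two-finger parallel gripper is mounted at the origin on a cart in front of the work surface, level with it; the furniture and walls round the work are solid. World frame = base frame: x ahead of the robot, y to its left, z up, the work surface at z = 0. Lengths are in m, angles in rad, forces in N, time in s.
With the tool pointing down it reaches from about 0.35 to 0.875 m from the base axis. Payload 4.2 kg.
Tool frame: the origin (TCP) lies midway between the tips of the shut fingers; the grasp point (between the pads) lies 19 mm behind it; z points along the fingers, y is the direction in which the jaws open and shut (so a half turn about z gives the same grasp; the last joint's range is limited). The gripper opens to 85 mm and grips with 20 to 120 N. Pads are 22 mm wide; open, the fingers measure 114 mm over their backs; the gripper's body (76 mm by 85 mm) begins 54 mm behind the grasp point. The pads swing forward as they close: fully open they stand 13 mm farther back than shut.
Start: joints at [1.541, 0.385, 0.008, 0, -1.194, -0.259], TCP at [0.178, 0.599, 0.231] pointing down, gripper open.
Joint ranges: [-3.14, 3.14], [-1.21, 2.06], [-1.07, 1.41], [-3.16, 2.05], [-2.99, -0.16], [-3.1, 3.1]. Speed limits (rad/s): [2.79, 2.79, 3.14, 3.14, 3.14, 3.14].

### API

Orientations are given as a unit quaternion [x, y, z, w].
In Python, from cell import * gives the robot as it stands.
- The arm moves only by the tool step_arm, never from a script. Its argument "commands" is a list of rows, each a list of 3 entries, a list of its own where there are three numbers: the shift along the tool's x, y, z in mm, then the turn, a rotation vector about the tool's x, y, z in rad, then the gripper's target within -1 to 1 (shut at 1, half-way at 0, fully open at -1). A call has 1 to 8 rows; each row is the pose to reach, as a shift and turn from the pose commanded when the call began, along the tool's axes at that moment; what a row does not reach only later rows make up. A row lasts 1/12 s, in which the tool goes at most 41.7 mm and 7.16 degrees, less where a joint would pass 70% of its speed; a pose out of reach is approached as far as the arm can. A call with a gripper value outside its range is refused whole. The fingers move at their own pace and stop on an object; "grip_force" is the grip in N (left out, the last holds). Time passes only in rows, so rows that repeat a pose let the fingers close. It gives the time, the measured TCP pose, the force and the opening at its end, in the units of the state.
- observe(): the state, without advancing time (a new reading comes with each control period).
- grab_frame(name): name is "scene" or "top"; returns a dict with "frame" (480x640x3 uint8, red, green, blue), "z_map" (480x640 float32, m along the optical axis (not along the pixel's ray), 0 where there is no reading), "fx", "fy", "cx", "cy" (pixels), "R" (3x3) and "t" (3): a world point X has camera coordinates R X + t. Camera axes: x right, y down, z forward; pixel columns grow to the right and rows downward; lengths in m; the calibration is good to about 2 mm. A picture is of the moment at which its call begins.
- job_done(): hands the job in, once; it reports no verdict.
The state is a dict: "time_s": time; "joint_positions": joint angles; "qd": joint speeds; "joint_torque": joint torques, N m; "ee_pos": TCP position; "eef_rot": TCP orientation; "contact_force": force on the tool from outside, world axes, zero at the start; "torque": the same for the moment, N m; "grip_width": finger opening in m.
Only numpy, scipy, OpenCV 4.12 (cv2) and the standard library are available. Lean on these libraries where they do the work, as an engineer would, in place of code of your own. Each camera call takes 0.05 s, during which the arm holds its last target. There are 200 camera calls.

## Working session

There is one attempt and no reset: what is moved stays moved. The work goes in short steps, Python scripts to look and compute and a tool call to move; the robot and the scene stay as the last step left them, time stands still between calls to the robot, and variables do not carry over. Pictures are saved under pics/ and viewed, about 12 in all and at most 16, crops included, and the job is handed in when it is done.

Besides the shell and the picture viewer there is one more tool, called after ">>>" by a JSON object that holds its "fn" and its "kwargs", one argument or row to a line. step_arm: Moves the arm, as the interface text tells. Its arguments: {"type":"object","properties":{"commands":{"type":"array","items":{"type":"array"}},"grip_force":{"type":"number"}},"required":["commands"]}

```bash
ls; mkdir -p pics; python3 - <<'E'
from cell import *
import cv2,numpy as np
s=observe();print({k:np.round(v,3) for k,v in s.items()})
for n in("scene","top"):
    f=grab_frame(n);np.savez('%s0.npz'%n,**f);cv2.imwrite('pics/%s0.png'%n,f["frame"][:,:,::-1])
    R=np.array(f["R"]);print(n,f["fx"],f["cx"],f["cy"],"cam at",-R.T@np.array(f["t"]),R.round(3).tolist())
E
```

```text
pics
{'time_s': np.float64(0.0), 'joint_positions': array([ 1.541,  0.386,  0.007, -0.   , -1.194, -0.259]), 'qd': array([ 0.001,  0.   ,  0.001,  0.001,  0.001, -0.001]), 'joint_torque': array([ 1.0000e-03, -3.9229e+01,  1.8840e+01,  4.1860e+00, -5.0000e-03,
       -0.0000e+00]), 'ee_pos': array([0.178, 0.599, 0.23 ]), 'eef_rot': array([ 0.99 , -0.144, -0.   ,  0.001]), 'contact_force': array([ 0.274, -0.809,  0.904]), 'torque': array([-0.1  ,  0.008,  0.014]), 'grip_width': np.float64(0.086)}
scene 601.9404788610045 323.85143535487975 245.1557298002773 cam at [ 0.06328574 -0.98035619  0.99899285] [[0.91, -0.414, 0.005], [-0.266, -0.593, -0.76], [0.317, 0.691, -0.649]]
top 454.41659071018034 317.6148153458779 243.2241770535149 cam at [0.33825085 0.02115582 1.20628522] [[0.022, -1.0, 0.01], [-0.988, -0.024, -0.154], [0.155, -0.007, -0.988]]
```

View pics/scene0.png

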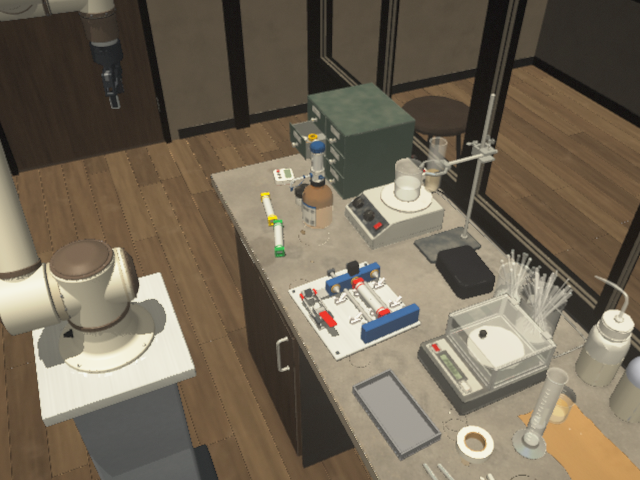

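View pics/top0.png

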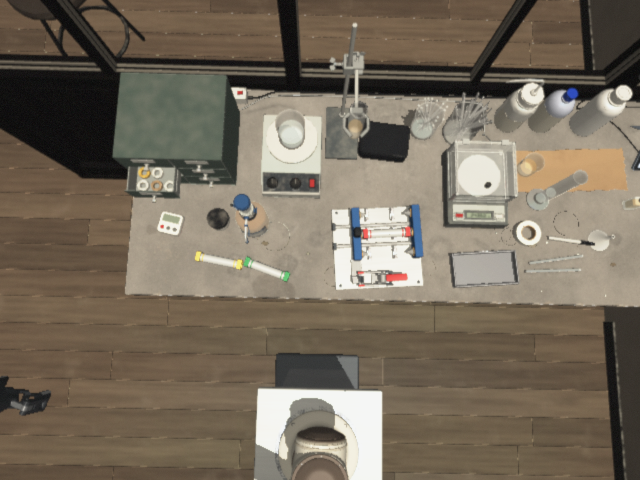

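```bash
cat > h.py <<'E'
import numpy as np,cv2
def ray(f,u,v,z):
    "world point of pixel on plane z"
    R=np.array(f["R"]);t=np.array(f["t"])
    d=R.T@np.array([(u-f["cx"])/f["fx"],(v-f["cy"])/f["fy"],1]);c=-R.T@t
    return c+d*(z-c[2])/d[2]
def cloud(f):
    v,u=np.mgrid[:480,:640];z=np.array(f["z_map"])
    P=np.stack([(u-f["cx"])/f["fx"]*z,(v-f["cy"])/f["fy"]*z,z],-1)
    return (P-np.array(f["t"]))@np.array(f["R"])
def proj(f,X):
    p=np.array(f["R"])@X+np.array(f["t"]);return p[0]/p[2]*f["fx"]+f["cx"],p[1]/p[2]*f["fy"]+f["cy"]
def crop(f,x0,y0,x1,y1,k,name):
    cv2.imwrite('pics/'+name,cv2.resize(f["frame"][y0:y1,x0:x1,::-1],None,fx=k,fy=k,interpolation=cv2.INTER_CUBIC))
E
python3 - <<'E'
from h import *
f=dict(np.load('top0.npz'));P=cloud(f)
a=f["frame"][190:300,325:435,::-1];b=f["frame"][200:310,190:300,::-1]
im=np.hstack([a,b]);cv2.imwrite('pics/c1.png',cv2.resize(im,None,fx=3.6,fy=3.6,interpolation=cv2.INTER_CUBIC))
for u,v in[(250,280),(300,250),(380,262),(400,275),(480,268),(395,255)]:print(u,v,P[v,u].round(4))
hsv=cv2.cvtColor(f["frame"],cv2.COLOR_RGB2HSV)
g=hsv.astype(int)
def comp(m,nm,zr):
    m=m&(P[...,2]>zr[0])&(P[...,2]<zr[1])
    n,l,s,c=cv2.connectedComponentsWithStats(m.astype(np.uint8))
    for i in range(1,n):
        if s[i,4]>=12:
            q=P[l==i];print(nm,s[i].tolist(),c[i].round(1),q.mean(0).round(4),'min',q.min(0).round(3),'max',q.max(0).round(3), 'rect',[np.round(x,1) for x in cv2.minAreaRect(np.argwhere(l==i)[:,::-1].astype(np.float32))])
H,S,V=g[...,0],g[...,1],g[...,2]
Z=(-.02,.12)
comp((H>20)&(H<35)&(S>120)&(V>120),'yellow',Z)
comp((H>45)&(H<80)&(S>120)&(V>70),'green',Z)
comp((H>100)&(H<125)&(S>120)&(V>60),'blue',Z)
comp(((H<6)|(H>174))&(S>140)&(V>110),'red',Z)
comp((S<40)&(V>190),'white',Z)
E
```

```text
250 280 [0.4239 0.1895 0.0012]
300 250 [0.5069 0.0595 0.0036]
380 262 [ 0.4791 -0.1538  0.0088]
400 275 [ 0.4417 -0.198   0.0548]
480 268 [ 0.4696 -0.4202  0.0071]
395 255 [ 0.4966 -0.1908  0.0249]
yellow [142, 172, 7, 6, 15] [144.9 175.1] [0.6783 0.4568 0.0857] min [0.672 0.449 0.081] max [0.687 0.463 0.089] rect [array([145.6, 175. ]), array([2.7, 7.2]), np.float64(59.0)]
yellow [195, 251, 6, 10, 39] [197.2 255.5] [0.4834 0.3275 0.0223] min [ 0.471  0.321 -0.   ] max [0.498 0.333 0.027] rect [array([197.3, 255.4]), array([4.1, 9.5]), np.float64(14.0)]
yellow [237, 259, 6, 10, 45] [239.5 264. ] [0.4639 0.2163 0.0198] min [0.453 0.211 0.001] max [0.479 0.222 0.029] rect [array([239.6, 263.8]), array([4.7, 9.2]), np.float64(11.3)]
green [245, 258, 4, 8, 18] [246.4 261.1] [0.4714 0.1979 0.0236] min [0.462 0.194 0.02 ] max [0.48  0.201 0.028] rect [array([246.4, 261.3]), array([2.2, 7.3]), np.float64(18.4)]
green [284, 273, 5, 7, 18] [286.2 275.8] [0.4355 0.0929 0.0233] min [0.427 0.088 0.019] max [0.443 0.098 0.029] rect [array([286.2, 276.1]), array([2.6, 7.1]), np.float64(21.8)]
blue
[... 4864 characters left out ...]
451  0.1439 0.0214] min [0.43  0.101 0.015] max [0.47  0.186 0.029] rect [array([267.4, 269.7]), array([33.6,  6.7]), np.float64(20.0)]
white [361, 272, 20, 12, 135] [369.5 276.8] [ 0.4383 -0.1249  0.0182] min [ 0.423 -0.149  0.006] max [ 0.45  -0.102  0.047] rect [array([370.5, 277.5]), array([11., 19.]), np.float64(90.0)]
white [382, 275, 3, 7, 18] [382.9 277.8] [ 0.434  -0.1557  0.0478] min [ 0.426 -0.159  0.046] max [ 0.441 -0.153  0.052] rect [array([383., 278.]), array([6., 2.]), np.float64(90.0)]
white [256, 389, 126, 91, 5964] [328.6 424.6] [ 0.0641 -0.0251  0.0014] min [-0.065 -0.159 -0.008] max [0.149 0.159 0.02 ] rect [array([318.9, 433.9]), array([126.3,  88.8]), np.float64(1.3)]
```

View pics/c1.png

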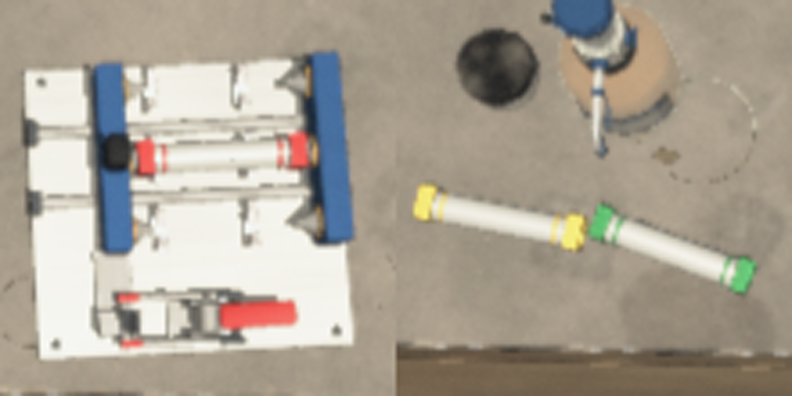

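```bash
python3 - <<'E'
from h import *
f=dict(np.load('scene0.npz'));crop(f,285,250,425,365,5.7,'c2.png')
E
```

```text
(no output)
```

View pics/c2.png

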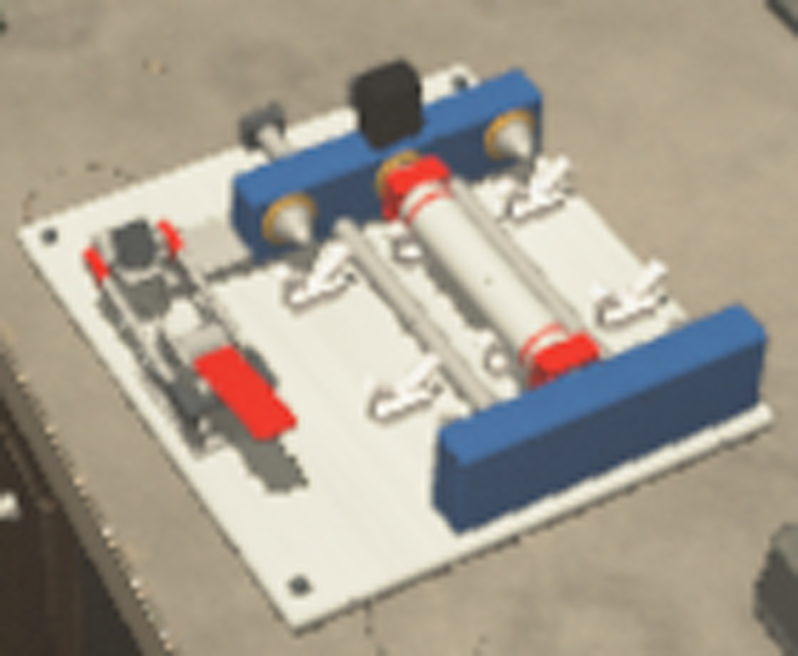

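```bash
cat > fit.py <<'E'
from h import *
from scipy.optimize import least_squares
T=dict(np.load('top0.npz'));S=dict(np.load('scene0.npz'))
t=lambda x,y:((x+.5)/3.6-.5+325,(y+.5)/3.6-.5+190)
s=lambda x,y:((x+.5)/5.7-.5+285,(y+.5)/5.7-.5+250)
obs=[(T,t(25,70),139,-76,10),(T,t(41,358),139,140,10),(T,t(354,344),-93,140,10),
(S,s(19,232),139,140,10),(S,s(291,622),-93,140,10),(S,s(772,410),-93,-76,10),(S,s(465,66),139,-76,10)]
def r(p):
    c,n=np.cos(p[2]),np.sin(p[2]);o=[]
    for f,uv,x,y,z in obs:
        q=np.array([p[0]+c*x/1e3-n*y/1e3,p[1]+n*x/1e3+c*y/1e3,z/1e3]);o+=list(np.subtract(proj(f,q),uv))
    return np.array(o)
k=least_squares(r,[.53,-.15,1.57],x_scale=[.01,.01,.05]);print(k.x.round(4),k.fun.round(2).reshape(-1,2).tolist())
# rods from caps
for nm,cs in(("yellow",[(197.3,255.4),(239.6,263.8)]),("green",[(246.4,261.3),(286.2,276.1)])):pass
E
python3 fit.py
python3 - <<'E'
from h import *
T=dict(np.load('top0.npz'))
t=lambda x,y:ray(T,(x+.5)/3.6-.5+190-110,(y+.5)/3.6-.5+200,.020)
for n,a,b in(("y",(425,203),(573,232)),("g",(602,223),(741,274))):
    p,q=t(*a),t(*b);print(n,p.round(4),q.round(4),((p+q)/2).round(4),np.linalg.norm(p-q),np.arctan2(q[1]-p[1],q[0]-p[0]))
c=[ray(T,u,v,.022) for u,v in[(449,253),(515,251),(518,285),(453,288)]];print(np.round(c,3).tolist(),np.mean(c,0))
P=cloud(T)
for n,(u0,u1,v0,v1) in{'disp':(225,275,190,245),'jar':(205,232,204,232)}.items():
    q=P[v0:v1,u0:u1].reshape(-1,3);q=q[q[:,2]>.03];print(n,q.min(0),q.max(0),np.median(q,0))
E
```

```text
[ 0.5523 -0.1662  1.6394] [[-0.15, 0.29], [-0.41, 0.6], [0.61, 0.46], [-0.76, -1.06], [0.17, 0.17], [1.37, 0.65], [0.2, -1.12]]
y [0.4822 0.3267 0.02  ] [0.4636 0.2181 0.02  ] [0.4729 0.2724 0.02  ] 0.11027381000103746 -1.7410067008950056
g [0.4706 0.1973 0.02  ] [0.4358 0.0949 0.02  ] [0.4532 0.1461 0.02  ] 0.10811521054552302 -1.898461749240402
[[0.506, -0.334, 0.022], [0.515, -0.509, 0.022], [0.426, -0.513, 0.022], [0.414, -0.342, 0.022]] [ 0.46513911 -0.42459575  0.022     ]
disp [0.33825085 0.02115582 0.03008203] [0.65898516 0.25716961 1.20628522] [0.56828776 0.17634692 0.10560831]
jar [0.33825085 0.02115582 0.03041458] [0.60800311 0.30411521 1.20628522] [0.57896728 0.27569967 0.04322088]
```

```bash
cat >> h.py <<'E'
O=np.array([.5523,-.1662]);YAW=1.6394
def rack(P):
    c,s=np.cos(YAW),np.sin(YAW);d=np.asarray(P)[...,:2]-O
    return np.concatenate([d@np.array([[c,-s],[s,c]]),np.asarray(P)[...,2:]],-1)*1e3
def world(x,y):
    c,s=np.cos(YAW),np.sin(YAW);return O+np.array([c*x-s*y,s*x+c*y])/1e3
def to(x,y,z,yaw):
    "mm/rad shift+turn in tool axes from the measured pose to TCP world pose (tool down)"
    from cell import observe
    from scipy.spatial.transform import Rotation as Ro
    s=observe();R=Ro.from_quat(s["eef_rot"])
    G=Ro.from_matrix(np.array([[np.cos(yaw),np.sin(yaw),0],[np.sin(yaw),-np.cos(yaw),0],[0,0,-1]]))
    print('shift',(R.inv().apply(np.array([x,y,z])-s["ee_pos"])*1e3).round(1),'turn',(R.inv()*G).as_rotvec().round(3))
def st():
    from cell import observe
    s=observe();print('t',round(float(s["time_s"]),1),'rackTCP',rack(s["ee_pos"]).round(1),'q',np.round(s["joint_positions"],2),'F',np.round(s["contact_force"],1),'w',round(float(s["grip_width"])*1e3,1))
E
python3 - <<'E'
from h import *
T=dict(np.load('top0.npz'));P=cloud(T);K=rack(P)
def rep(n,m):
    q=K[m];print(n,len(q),np.percentile(q,[2,50,98],axis=0).round(1).tolist() if len(q) else '')
z=K[...,2];x=K[...,0];y=K[...,1]
for yy in range(-40,45,4):
    m=(abs(y-yy)<2)&(x>-15)&(x<38)&(z<100);print(yy,np.percentile(z[m],[5,50,95]).round(0),end='; ')
print()
rep('head top',(z>50)&(z<70)&(x>-110)&(x<-50)&(abs(y)<65))
rep('post',(z>74)&(z<100)&(x>40)&(x<120)&(abs(y)<65))
rep('rod',(z>44)&(z<60)&(x>-40)&(x<40)&(abs(y)<20))
W=P
for zl in range(20,260,30):
    m=(W[...,2]>zl/1e3)&(W[...,2]<zl/1e3+.03)&(W[...,1]>.08)&(W[...,1]<.23)&(W[...,0]>.45)&(W[...,0]<.66)
    q=W[m];print(zl,len(q),q.min(0).round(3) if len(q) else '',q.max(0).round(3) if len(q) else '')
to(.4729,.2724,.15,-1.741); 
w=world(-35,118);to(*w,.13,-1.502)
w=world(-35,118);print(w)
E
```

```text
-40 [ 5.  9. 15.]; -36 [ 7. 10. 13.]; -32 [ 9. 19. 21.]; -28 [20. 23. 27.]; -24 [ 8. 21. 25.]; -20 [ 7. 10. 23.]; -16 [ 8. 10. 13.]; -12 [36. 38. 42.]; -8 [41. 44. 46.]; -4 [43. 45. 49.]; 0 [44. 46. 50.]; 4 [42. 46. 50.]; 8 [ 6. 36. 46.]; 12 [ 6. 11. 41.]; 16 [ 6. 10. 14.]; 20 [ 9. 18. 22.]; 24 [19. 23. 27.]; 28 [ 8. 20. 26.]; 32 [ 5. 10. 22.]; 36 [ 7. 10. 13.]; 40 [ 6.  9. 12.]; 44 [ 7.  9. 12.]; 
head top 387 [[-86.4, -60.9, 50.3], [-76.0, 1.8, 53.5], [-65.2, 61.7, 58.6]]
post 68 [[73.2, -11.9, 75.4], [81.4, 0.8, 81.3], [88.8, 11.4, 85.6]]
rod 149 [[-37.4, -8.0, 44.1], [0.5, 0.0, 46.1], [38.7, 8.0, 50.6]]
20 480 [0.45  0.081 0.02 ] [0.66 0.23 0.05]
50 102 [0.536 0.08  0.05 ] [0.66  0.209 0.079]
80 443 [0.54  0.145 0.08 ] [0.618 0.223 0.11 ]
110 79 [0.504 0.162 0.11 ] [0.592 0.206 0.139]
140 143 [0.504 0.161 0.14 ] [0.591 0.204 0.17 ]
170 52 [0.564 0.169 0.17 ] [0.584 0.213 0.2  ]
200 41 [0.561 0.166 0.2  ] [0.589 0.215 0.229]
230 222 [0.56  0.167 0.231] [0.596 0.203 0.24 ]
shift [375.8 228.5  80.9] turn [ 0.002 -0.002  1.452]
shift [478.5 700.3 101.8] turn [ 2.000e-03 -1.000e-03  1.213e+00]
[ 0.43697682 -0.20920655]
```

>>> {"fn": "step_arm", "kwargs": {
  "commands": [
    [[240,180,-40],[0,0,0.6],0.2],
    [[240,180,-40],[0,0,0.6],0.2],
    [[240,180,-40],[0,0,0.6],0.2],
    [[240,180,-40],[0,0,0.6],0.2],
    [[240,180,-40],[0,0,0.6],0.2],
    [[240,180,-40],[0,0,0.6],0.2],
    [[240,180,-40],[0,0,0.6],0.2],
    [[240,180,-40],[0,0,0.6],0.2]
  ]
}}

```text
time_s: 0.77
ee_pos: [0.3586, 0.3543, 0.2722]
eef_rot: [0.902, -0.432, 0.0, -0.0]
contact_force: [0.0, 1.2, 1.0]
grip_width: 0.0345
```

```bash
python3 -c "
from h import *
st();w=world(-35,118);to(*w,.27,-1.502);to(.42,.05,.27,-1.502)"
```

```text
t 0.8 rackTCP [532.6 157.6 272.2] q [ 1.1   0.15 -0.21  0.   -1.21 -0.42] F [0.  1.2 1. ] w 34.5
shift [488.  292.5   2.3] turn [-0.    -0.     0.609]
shift [275.5 143.1   2.3] turn [-0.    -0.     0.609]
```

>>> {"fn": "step_arm", "kwargs": {
  "commands": [
    [[276,143,2],[0,0,0.609],0.2],
    [[276,143,2],[0,0,0.609],0.2],
    [[276,143,2],[0,0,0.609],0.2],
    [[276,143,2],[0,0,0.609],0.2],
    [[276,143,2],[0,0,0.609],0.2],
    [[276,143,2],[0,0,0.609],0.2],
    [[276,143,2],[0,0,0.609],0.2],
    [[276,143,2],[0,0,0.609],0.2]
  ]
}}

```text
time_s: 1.43
ee_pos: [0.4192, 0.0506, 0.2691]
eef_rot: [0.732, -0.682, -0.0, 0.0]
contact_force: [-0.2, -0.1, -0.4]
grip_width: 0.0342
```

>>> {"fn": "step_arm", "kwargs": {
  "commands": [
    [[260,0,140],[0,0,0],0.1],
    [[260,0,140],[0,0,0],0.1],
    [[260,0,140],[0,0,0],0.1],
    [[260,0,140],[0,0,0],0.1],
    [[260,0,140],[0,0,0],0.1],
    [[260,0,140],[0,0,0],0.1],
    [[260,0,140],[0,0,0],0.1],
    [[260,0,140],[0,0,0],0.1]
  ]
}}

```text
time_s: 2.1
ee_pos: [0.4364, -0.209, 0.1251]
eef_rot: [0.73, -0.683, -0.003, 0.002]
contact_force: [0.1, 0.1, -0.4]
grip_width: 0.0382
```

```bash
python3 -c "
from h import *
st();w=world(-35,118);to(*w,.032,-1.502)"
```

```text
t 2.1 rackTCP [-34.8 118.6 125.1] q [-0.11  0.26 -0.47 -0.   -0.84  0.18] F [ 0.1  0.1 -0.4] w 38.2
shift [ 0.4 -1.3 93.1] turn [ 0.007  0.002 -0.002]
```

>>> {"fn": "step_arm", "kwargs": {
  "commands": [
    [[0,0,40],[0,0,0],0.1],
    [[0,0,80],[0,0,0],0.1],
    [[0,-1,94],[0,0,0],0.1],
    [[0,-1,94],[0,0,0],0.1],
    [[0,-1,94],[0,0,0],0.1],
    [[0,-1,94],[0,0,0],0.1]
  ]
}}

```text
time_s: 2.6
ee_pos: [0.441, -0.2053, 0.0365]
eef_rot: [0.733, -0.68, 0.001, -0.001]
contact_force: [0.2, 0.3, 0.4]
grip_width: 0.0382
```

```bash
python3 -c "
from h import *
st();w=world(-35,118);to(*w,.032,-1.502)"
```

```text
t 2.6 rackTCP [-31.4 113.7  36.5] q [-0.1   0.4  -0.57  0.   -0.6   0.17] F [0.2 0.3 0.4] w 38.2
shift [3.6 4.3 4.5] turn [-0.002 -0.001  0.005]
```

>>> {"fn": "step_arm", "kwargs": {
  "commands": [
    [[4,4,4],[0,0,0.005],0.1],
    [[4,4,4],[0,0,0.005],0.1],
    [[4,4,4],[0,0,0.005],0.1],
    [[4,4,4],[0,0,0.005],0.1],
    [[4,4,4],[0,0,0.005],0.1]
  ]
}}

```text
time_s: 3.02
ee_pos: [0.4363, -0.2098, 0.0318]
eef_rot: [0.731, -0.683, 0.0, -0.0]
contact_force: [0.3, 0.8, 0.1]
grip_width: 0.0382
```

```bash
python3 -c "
from h import *
st();w=world(-35,118);to(*w,.032,-1.502)"
```

```text
t 3.0 rackTCP [-35.5 118.7  31.8] q [-0.11  0.4  -0.58  0.   -0.59  0.18] F [0.3 0.8 0.1] w 38.2
shift [-0.5 -0.7 -0.2] turn [-0.001 -0.    -0.001]
```

>>> {"fn": "step_arm", "kwargs": {
  "commands": [
    [[0,0,0],[0,0,0],1],
    [[0,0,0],[0,0,0],1],
    [[0,0,0],[0,0,0],1],
    [[0,0,0],[0,0,0],1],
    [[0,0,0],[0,0,0],1]
  ],
  "grip_force": 30
}}

```text
time_s: 3.43
ee_pos: [0.439, -0.2097, 0.032]
eef_rot: [0.731, -0.682, 0.002, -0.002]
contact_force: [4.8, 2.7, -0.9]
grip_width: 0.0171
```

>>> {"fn": "step_arm", "kwargs": {
  "commands": [
    [[-1.5,0,-6.5],[0,0,0],1],
    [[-4,0,-13],[0,0,0],1],
    [[-7,0,-19],[0,0,0],1],
    [[-11,0,-24.6],[0,0,0],1],
    [[-15.5,0,-29.5],[0,0,0],1],
    [[-20.7,0,-34],[0,0,0],1],
    [[-26.5,0,-37.7],[0,0,0],1],
    [[-32.4,0,-40.8],[0,0,0],1]
  ]
}}

```text
time_s: 4.1
ee_pos: [0.4367, -0.1782, 0.0729]
eef_rot: [0.731, -0.682, 0.003, -0.001]
contact_force: [5.9, -5.9, -5.8]
grip_width: 0.0172
```

>>> {"fn": "step_arm", "kwargs": {
  "commands": [
    [[-6.4,0,-2.2],[0,0,0],1],
    [[-13,0,-3.7],[0,0,0],1],
    [[-19.8,0,-4.2],[0,0,0],1],
    [[-26.6,0,-4],[0,0,0],1],
    [[-33.3,0,-3],[0,0,0],1],
    [[-39.8,0,-1],[0,0,0],1],
    [[-39.8,0,-1],[0,0,0],1],
    [[-39.8,0,-1],[0,0,0],1]
  ]
}}

```text
time_s: 4.77
ee_pos: [0.434, -0.1381, 0.0753]
eef_rot: [0.732, -0.682, 0.003, -0.001]
contact_force: [1.9, -1.9, 9.6]
grip_width: 0.0169
```

```bash
python3 - <<'E'
from cell import *
from h import *
st();f=grab_frame("scene");crop(f,270,200,430,320,5,'c3.png')
E
```

```text
t 4.8 rackTCP [ 36.1 116.1  75.3] q [ 0.05  0.29 -0.61  0.   -0.67  0.02] F [ 1.9 -1.9  9.6] w 16.9
```

View pics/c3.png

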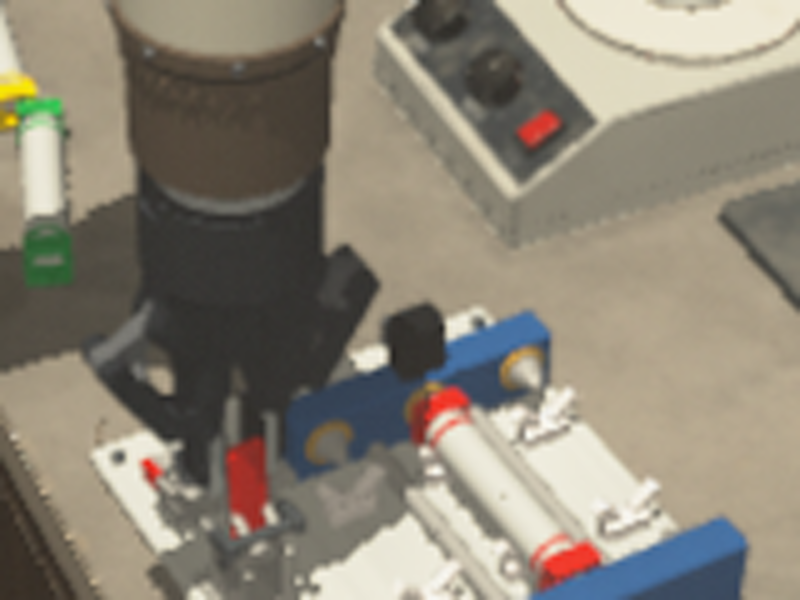

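>>> {"fn": "step_arm", "kwargs": {
  "commands": [
    [[0,0,0],[0,0,0],0],
    [[0,0,0],[0,0,0],0],
    [[0,0,-10],[0,0,0],0],
    [[0,0,-45],[0,0,0],0],
    [[-20,0,-80],[0,0,0],-0.1],
    [[-54,0,-90],[0,0,0],-0.1],
    [[-54,0,-90],[0,0,0],-0.1],
    [[-54,0,-90],[0,0,0],-0.1]
  ]
}}

```text
time_s: 5.48
ee_pos: [0.4269, -0.0827, 0.1634]
eef_rot: [0.732, -0.682, -0.0, -0.0]
contact_force: [-0.0, 0.0, -1.4]
grip_width: 0.0471
```

```bash
sed -i 's/O=np.array(\[.5523,-.1662\])/O=np.array([.5548,-.1662])/' h.py; python3 - <<'E'
from cell import *
from h import *
st();f=grab_frame("scene");crop(f,270,250,370,325,8,'c4.png')
w=world(89,118);to(*w,.027,-1.502)
E
```

```text
t 5.5 rackTCP [ 92.  121.9 163.4] q [ 0.18  0.13 -0.54 -0.   -0.91 -0.11] F [-0.   0.  -1.4] w 47.1
shift [  2.4  -4.6 135.6] turn [0.002 0.    0.   ]
```

View pics/c4.png

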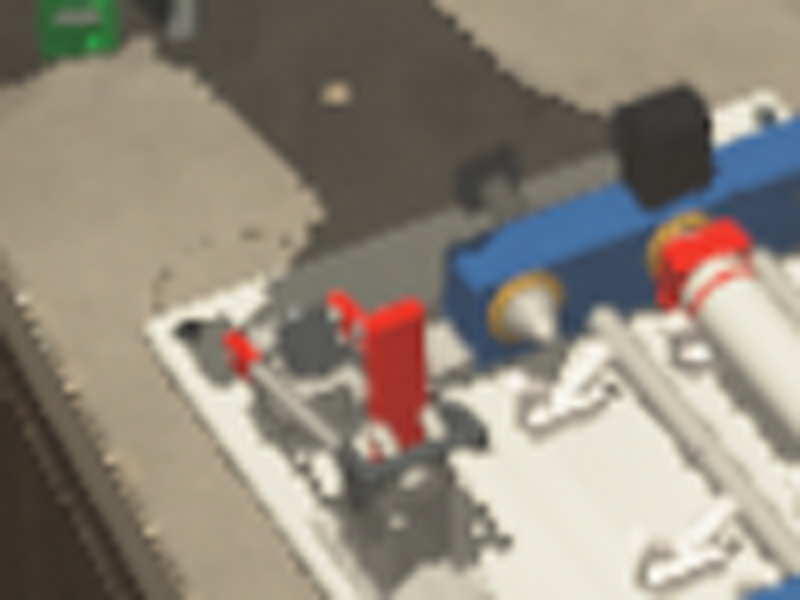

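```bash
python3 - <<'E'
from h import *
f=dict(np.load('scene0.npz'))
for u,v in((240,352),(345,312)):
    for z in(.042,.047):print(rack(ray(f,270+u/8-.5,250+v/8-.5,z)).round(1))
st()
E
```

```text
[ 84.3 137.1  42. ]
[ 79.8 139.2  47. ]
[ 84.5 103.8  42. ]
[ 80.  106.1  47. ]
t 5.5 rackTCP [ 91.3 122.4 162.6] q [ 0.18  0.13 -0.54 -0.   -0.91 -0.11] F [-0.7  0.4 -0.6] w 46.7
```

>>> {"fn": "step_arm", "kwargs": {
  "commands": [
    [[2,-4,40],[0,0,0],-0.1],
    [[2,-4,80],[0,0,0],-0.1],
    [[2,-4,95],[0,0,0],-0.1],
    [[2,-4,95],[0,0,0],-0.1],
    [[2,-4,95],[0,0,0],-0.1],
    [[2,-4,95],[0,0,0],-0.1]
  ]
}}

```text
time_s: 6.03
ee_pos: [0.4321, -0.0861, 0.0686]
eef_rot: [0.731, -0.683, 0.0, -0.0]
contact_force: [0.5, 0.7, -0.3]
grip_width: 0.0472
```

```bash
python3 - <<'E'
from h import *
st();w=world(89,118);to(*w,.027,-1.502)
E
```

```text
t 6.0 rackTCP [ 88.4 116.9  68.6] q [ 0.17  0.28 -0.64  0.   -0.64 -0.11] F [ 0.5  0.7 -0.3] w 47.2
shift [-0.7  1.1 41.6] turn [-0.    -0.    -0.001]
```

>>> {"fn": "step_arm", "kwargs": {
  "commands": [
    [[0,1,25],[0,0,0],-0.1],
    [[0,1,41],[0,0,0],-0.1],
    [[0,1,41],[0,0,0],-0.1],
    [[0,1,41],[0,0,0],1],
    [[0,1,41],[0,0,0],1],
    [[0,1,41],[0,0,0],1],
    [[0,1,41],[0,0,0],1],
    [[0,1,41],[0,0,0],1]
  ]
}}

```text
time_s: 6.7
ee_pos: [0.4307, -0.0856, 0.0278]
eef_rot: [0.731, -0.683, 0.0, -0.0]
contact_force: [-2.4, -0.1, 1.2]
grip_width: 0.0373
```

```bash
python3 - <<'E'
from h import *
st();w=world(89,118);to(*w,.027,-1.502)
E
```

```text
t 6.7 rackTCP [ 88.9 118.3  27.8] q [ 0.18  0.36 -0.69  0.   -0.53 -0.11] F [-2.4 -0.1  1.2] w 37.3
shift [-0.1 -0.3  0.8] turn [-0.001  0.    -0.001]
```

>>> {"fn": "step_arm", "kwargs": {
  "commands": [
    [[-1,0,-5],[0,0,0],1],
    [[-2,0,-12],[0,0,0],1],
    [[-3,0,-21.6],[0,0,0],1],
    [[-2,0,-33],[0,0,0],1],
    [[0.6,0,-44.7],[0,0,0],1],
    [[5,0,-55.5],[0,0,0],1],
    [[5,0,-55.5],[0,0,0],1],
    [[5,0,-55.5],[0,0,0],1]
  ]
}}

```text
time_s: 7.37
ee_pos: [0.4311, -0.0907, 0.0834]
eef_rot: [0.731, -0.683, 0.001, -0.001]
contact_force: [-1.4, -1.4, 0.7]
grip_width: 0.0372
```

```bash
python3 - <<'E'
from h import *
st()
E
```

```text
t 7.4 rackTCP [ 83.8 118.2  83.4] q [ 0.16  0.26 -0.63  0.   -0.68 -0.1 ] F [-1.4 -1.4  0.7] w 37.2
```

>>> {"fn": "step_arm", "kwargs": {
  "commands": [
    [[0,0,0],[0,0,0],-0.15],
    [[0,0,0],[0,0,0],-0.15],
    [[0,0,0],[0,0,0],-0.15],
    [[0,0,-20],[0,0,0],-0.15],
    [[0,0,-55],[0,0,0],-0.15],
    [[0,-30,-70],[0,0,0],-0.15],
    [[5,-70,-70],[0,0,0],0],
    [[5,-100,-70],[0,0,0],0]
  ]
}}

```text
time_s: 8.03
ee_pos: [0.5346, -0.0887, 0.1546]
eef_rot: [0.731, -0.682, 0.002, -0.002]
contact_force: [0.7, 0.8, -0.1]
grip_width: 0.0429
```

>>> {"fn": "step_arm", "kwargs": {
  "commands": [
    [[0,-18,20],[0,0,0],0],
    [[0,-18,60],[0,0,0],0],
    [[0,-18,75],[0,0,0],0],
    [[0,-18,75],[0,0,0],0],
    [[0,-18,75],[0,0,0],0]
  ]
}}

```text
time_s: 8.45
ee_pos: [0.5489, -0.0875, 0.0768]
eef_rot: [0.731, -0.682, -0.0, 0.001]
contact_force: [0.7, 0.5, 0.4]
grip_width: 0.043
```

```bash
python3 - <<'E'
from cell import *
from h import *
st();w=world(78.5,0);to(*w,.056,-1.502)
f=grab_frame("scene");crop(f,270,220,400,320,6,'c5.png')
E
```

```text
t 8.4 rackTCP [78.9  0.5 76.8] q [ 0.13  0.43 -0.36  0.   -0.78 -0.07] F [0.7 0.5 0.4] w 43.0
shift [ 0.4 -0.5 20.8] turn [ 0.002 -0.001 -0.   ]
```

View pics/c5.png

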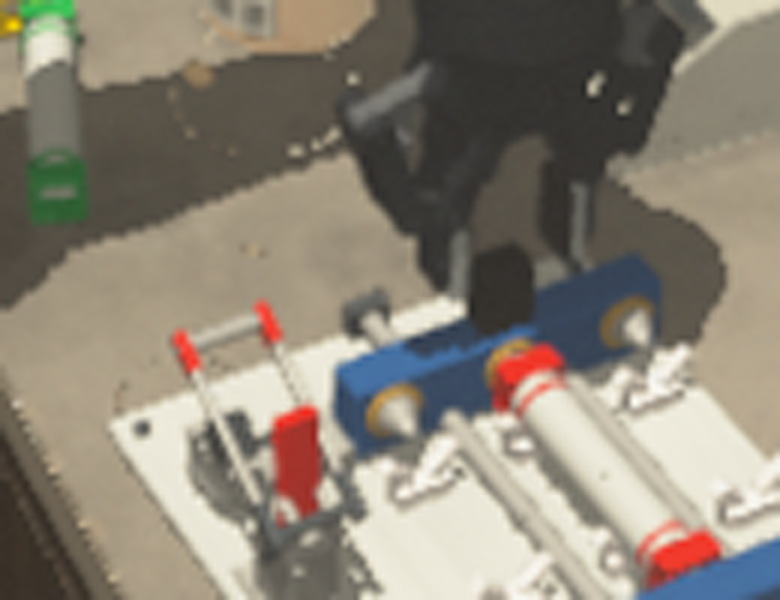

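>>> {"fn": "step_arm", "kwargs": {
  "commands": [
    [[0,0,19],[0,0,0],0],
    [[0,0,19],[0,0,0],0],
    [[0,0,19],[0,0,0],1],
    [[0,0,19],[0,0,0],1],
    [[0,0,19],[0,0,0],1],
    [[0,0,19],[0,0,0],1],
    [[0,0,19],[0,0,0],1]
  ],
  "grip_force": 40
}}

```text
time_s: 9.08
ee_pos: [0.5487, -0.0876, 0.0603]
eef_rot: [0.731, -0.682, 0.0, -0.0]
contact_force: [-4.4, 1.1, 6.1]
grip_width: 0.0232
```

>>> {"fn": "step_arm", "kwargs": {
  "commands": [
    [[-8,0,0],[0,0,0],1],
    [[-18,0,0],[0,0,0],1],
    [[-28,0,0],[0,0,0],1],
    [[-37,0,0],[0,0,0],1],
    [[-41,0,0],[0,0,0],1],
    [[-43,0,0],[0,0,0],1],
    [[-43,0,0],[0,0,0],1],
    [[-43,0,0],[0,0,0],1]
  ]
}}

```text
time_s: 9.75
ee_pos: [0.5458, -0.0475, 0.0603]
eef_rot: [0.731, -0.682, 0.001, 0.001]
contact_force: [-2.4, -12.0, 5.3]
grip_width: 0.023
```

```bash
python3 - <<'E'
from h import *
st()
E
```

```text
t 9.8 rackTCP [119.    0.8  60.3] q [ 0.21  0.44 -0.4   0.01 -0.73 -0.15] F [ -2.4 -12.    5.3] w 23.0
```

>>> {"fn": "step_arm", "kwargs": {
  "commands": [
    [[3,0,0],[0,0,0],0],
    [[3,0,0],[0,0,0],0],
    [[3,0,0],[0,0,0],0],
    [[3,0,-30],[0,0,0],0],
    [[3,0,-70],[0,0,0],0.1],
    [[3,0,-70],[0,0,0],0.1],
    [[3,0,-70],[0,0,0],0.1]
  ]
}}

```text
time_s: 10.33
ee_pos: [0.5485, -0.0468, 0.1316]
eef_rot: [0.731, -0.682, 0.002, -0.003]
contact_force: [-0.0, 0.3, 0.7]
grip_width: 0.038
```

```bash
cat >> h.py <<'E'
def blobs(f,h0,h1,ylim,xlim=(-100,140),zt=None,smin=120):
    K=rack(cloud(f));g=cv2.cvtColor(np.array(f["frame"]),cv2.COLOR_RGB2HSV).astype(int)
    H=g[...,0]
    m=((H>=h0)&(H<=h1) if h0<h1 else (H>=h0)|(H<=h1))&(g[...,1]>smin)&(g[...,2]>70)&(K[...,1]>ylim[0])&(K[...,1]<ylim[1])&(K[...,0]>xlim[0])&(K[...,0]<xlim[1])&(K[...,2]<120)
    n,l,s,c=cv2.connectedComponentsWithStats(m.astype(np.uint8))
    for i in range(1,n):
        if s[i,4]>=10:
            q=K[l==i];print(s[i,4],c[i].round(1),'med',np.median(q,0).round(1),'5%',np.percentile(q,5,axis=0).round(1),'95%',np.percentile(q,95,axis=0).round(1))
E
python3 - <<'E'
from cell import *
from h import *
st();f=grab_frame("scene");blobs(f,174,6,(-30,30),smin=140)
print('before');blobs(dict(np.load('scene0.npz')),174,6,(-30,30),smin=140)
E
```

```text
t 10.3 rackTCP [119.6  -1.9 131.6] q [ 0.21  0.35 -0.32  0.   -0.89 -0.14] F [-0.   0.3  0.7] w 38.0
47 [357.  281.3] med [54.5  5.5 45.2] 5% [50.5 -8.9 32.6] 95% [61.5 16.9 48.3]
54 [383.4 312.2] med [-54.5   4.2  45.7] 5% [-61.4  -7.2  35.9] 95% [-47.7  14.8  48.7]
before
55 [356.5 281.6] med [56.   6.8 45.1] 5% [50.2 -9.  30.5] 95% [63.8 16.  49.4]
53 [383.4 312.2] med [-54.6   3.9  45.1] 5% [-59.   -8.8  38.1] 95% [-47.6  14.4  47.8]
```

>>> {"fn": "step_arm", "kwargs": {
  "commands": [
    [[40,1,0],[0,0,0],0.1],
    [[80,1,10],[0,0,0],0.1],
    [[119,1,20],[0,0,0],0.1],
    [[119,1,60],[0,0,0],0.1],
    [[119,1,75],[0,0,0],0.1],
    [[119,1,75],[0,0,0],0.1],
    [[119,1,75],[0,0,0],0.1],
    [[119,1,75],[0,0,0],0.1]
  ]
}}

```text
time_s: 11.05
ee_pos: [0.5542, -0.1661, 0.0543]
eef_rot: [0.731, -0.682, 0.001, -0.0]
contact_force: [-0.8, -0.1, -0.6]
grip_width: 0.0387
```

```bash
python3 - <<'E'
from h import *
st();w=world(0,0);to(*w,.026,-1.502)
E
```

```text
t 11.1 rackTCP [ 0.1  0.6 54.3] q [-0.01  0.49 -0.32  0.   -0.75  0.08] F [-0.8 -0.1 -0.6] w 38.7
shift [ 0.1 -0.5 28.3] turn [-0.001 -0.001  0.001]
```

>>> {"fn": "step_arm", "kwargs": {
  "commands": [
    [[0,-0.5,20],[0,0,0],0.1],
    [[0,-0.5,28],[0,0,0],0.1],
    [[0,-0.5,28],[0,0,0],0.1],
    [[0,-0.5,28],[0,0,0],1],
    [[0,-0.5,28],[0,0,0],1],
    [[0,-0.5,28],[0,0,0],1],
    [[0,-0.5,28],[0,0,0],1],
    [[0,-0.5,28],[0,0,0],1]
  ]
}}

```text
time_s: 11.72
ee_pos: [0.5544, -0.1662, 0.0267]
eef_rot: [0.731, -0.682, 0.001, -0.001]
contact_force: [-0.9, 2.5, 4.2]
grip_width: 0.0205
```

>>> {"fn": "step_arm", "kwargs": {
  "commands": [
    [[-5,0,-0.5],[0,0,0],1],
    [[-12,0,-0.5],[0,0,0],1],
    [[-20,0,-0.5],[0,0,0],1],
    [[-20,0,-0.5],[0,0,0],1],
    [[-20,0,-10],[0,0,0],1],
    [[-20,0,-30],[0,0,0],1],
    [[-20,0,-30],[0,0,0],1],
    [[-20,0,-30],[0,0,0],1]
  ]
}}

```text
time_s: 12.38
ee_pos: [0.5528, -0.1461, 0.0562]
eef_rot: [0.731, -0.683, 0.0, -0.001]
contact_force: [-0.3, -0.5, -1.9]
grip_width: 0.0204
```

```bash
python3 - <<'E'
from cell import *
from h import *
st();f=grab_frame("scene");blobs(f,174,6,(-40,40),smin=140)
crop(f,310,220,430,340,5,'c6.png')
to(*world(20,0),.20,-1.502)
to(.465,-.4246,.15,-1.51)
E
```

```text
t 12.4 rackTCP [20.2  0.7 56.2] q [ 0.02  0.48 -0.34 -0.   -0.75  0.04] F [-0.3 -0.5 -1.9] w 20.4
112 [379.5 299.3] med [-36.2   3.3  70.1] 5% [-40.9  -6.8  54.5] 95% [-29.5  15.1  77.6]
shift [ 1.000e-01 -1.400e+00 -1.446e+02] turn [ 0.     0.001 -0.001]
shift [271.9 105.5 -94.8] turn [0.    0.001 0.007]
```

View pics/c6.png

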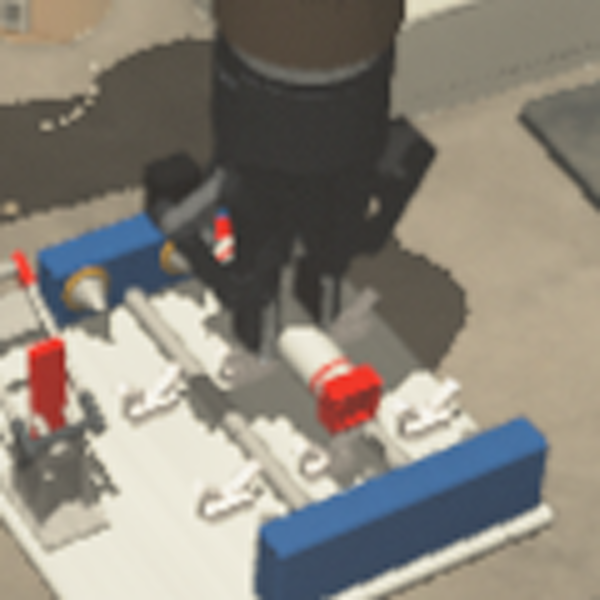

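>>> {"fn": "step_arm", "kwargs": {
  "commands": [
    [[0,0,-35],[0,0,0],1],
    [[0,0,-70],[0,0,0],1],
    [[20,8,-95],[0,0,0],1],
    [[55,22,-95],[0,0,0],1],
    [[90,35,-95],[0,0,0],1],
    [[125,48,-95],[0,0,0],1],
    [[160,62,-95],[0,0,0],1],
    [[160,62,-95],[0,0,0],1]
  ]
}}

```text
time_s: 13.1
ee_pos: [0.4984, -0.3147, 0.1489]
eef_rot: [0.729, -0.685, -0.001, 0.001]
contact_force: [0.5, 0.8, -1.6]
grip_width: 0.0205
```

>>> {"fn": "step_arm", "kwargs": {
  "commands": [
    [[35,13,0],[0,0,0],1],
    [[70,26,0],[0,0,0],1],
    [[105,38,0],[0,0,0],1],
    [[112,41,0],[0,0,0.007],1],
    [[112,41,30],[0,0,0.007],1],
    [[112,41,60],[0,0,0.007],1],
    [[112,41,80],[0,0,0.007],1],
    [[112,41,80],[0,0,0.007],1]
  ]
}}

```text
time_s: 13.77
ee_pos: [0.4641, -0.4221, 0.0639]
eef_rot: [0.728, -0.686, -0.007, 0.001]
contact_force: [-0.8, 0.3, -2.0]
grip_width: 0.0204
```

```bash
python3 - <<'E'
from h import *
st();to(.4675,-.4246,.012,-1.51)
E
```

```text
t 13.8 rackTCP [-249.1  108.    63.9] q [-0.48  0.55 -0.18 -0.   -0.86  0.54] F [-0.8  0.3 -2. ] w 20.4
shift [ 3.1 -3.8 51.9] turn [ 0.01   0.009 -0.002]
```

>>> {"fn": "step_arm", "kwargs": {
  "commands": [
    [[2,-2,0],[0,0,0],1],
    [[2,-2,20],[0,0,0],1],
    [[2,-2,40],[0,0,0],1],
    [[2,-2,50],[0,0,0],1],
    [[2,-2,54],[0,0,0],1],
    [[2,-2,54],[0,0,0],1],
    [[2,-2,54],[0,0,0],1],
    [[2,-2,54],[0,0,0],1]
  ]
}}

```text
time_s: 14.43
ee_pos: [0.4713, -0.4273, 0.0182]
eef_rot: [0.728, -0.685, 0.001, -0.0]
contact_force: [0.6, -0.4, -0.7]
grip_width: 0.0203
```

```bash
python3 - <<'E'
from h import *
st();to(.4675,-.4246,.009,-1.51)
E
```

```text
t 14.4 rackTCP [-254.8  101.2   18.2] q [-0.48  0.61 -0.2   0.   -0.75  0.54] F [ 0.6 -0.4 -0.7] w 20.3
shift [-2.9  3.7  9.2] turn [-0.002 -0.002  0.001]
```

Lower the last bit, release gently, rise.

>>> {"fn": "step_arm", "kwargs": {
  "commands": [
    [[-3,4,5],[0,0,0],1],
    [[-3,4,9],[0,0,0],1],
    [[-3,4,9],[0,0,0],1],
    [[-3,4,9],[0,0,0],0.1],
    [[-3,4,9],[0,0,0],0.1],
    [[-3,4,9],[0,0,0],0.1],
    [[-3,4,-10],[0,0,0],0.1],
    [[-3,4,-50],[0,0,0],0.1]
  ]
}}

```text
time_s: 15.1
ee_pos: [0.463, -0.4219, 0.0621]
eef_rot: [0.728, -0.686, -0.006, 0.001]
contact_force: [0.1, -1.6, -0.1]
grip_width: 0.0382
```

>>> {"fn": "step_arm", "kwargs": {
  "commands": [
    [[-30,0,-40],[0,0,0],0],
    [[-70,0,-80],[0,0,0],0],
    [[-110,0,-100],[0,0,0],0],
    [[-150,0,-100],[0,0,0],0],
    [[-190,0,-100],[0,0,0],0],
    [[-230,0,-100],[0,0,0],0],
    [[-260,0,-100],[0,0,0],0],
    [[-260,0,-100],[0,0,0],0]
  ]
}}

```text
time_s: 15.77
ee_pos: [0.4497, -0.1601, 0.1676]
eef_rot: [0.73, -0.683, 0.0, -0.001]
contact_force: [-0.2, -0.3, -0.1]
grip_width: 0.0431
```

```bash
python3 - <<'E'
from cell import *
from h import *
st();f=grab_frame("top");g=grab_frame("scene");np.savez('top1.npz',**f);np.savez('scene1.npz',**g)
a=cv2.resize(f["frame"][230:300,185:300,::-1],None,fx=5,fy=5,interpolation=3);b=cv2.resize(f["frame"][230:300,440:530,::-1],None,fx=2.4,fy=5,interpolation=3)
cv2.imwrite('pics/c7.png',np.hstack([a,b]))
E
```

```text
t 15.8 rackTCP [ 13.3 104.4 167.6] q [-0.    0.19 -0.44 -0.   -0.94  0.07] F [-0.2 -0.3 -0.1] w 43.1
```

View pics/c7.png

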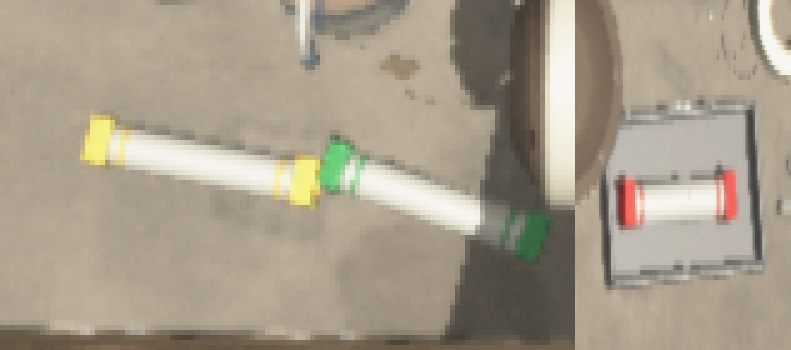

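```bash
cat >> h.py <<'E'
def caps(f,h0,h1,sm=120,vm=60,zp=.022):
    P=cloud(f);g=cv2.cvtColor(np.array(f["frame"]),cv2.COLOR_RGB2HSV).astype(int);H=g[...,0]
    m=(H>=h0)&(H<=h1)&(g[...,1]>sm)&(g[...,2]>vm)&(P[...,2]<.04)&(P[...,0]<.56)&(P[...,0]>.3)&(P[...,1]>0)
    n,l,s,c=cv2.connectedComponentsWithStats(m.astype(np.uint8));o=[]
    for i in range(1,n):
        if s[i,4]>=10:
            w=P[l==i][:,2]; top=(l==i)&(P[...,2]>.017); v,u=np.argwhere(top).mean(0)
            o.append(ray(f,u,v,zp)); print(s[i,4],c[i].round(1),o[-1].round(4))
    if len(o)==2:
        a,b=o; print('mid',((a+b)/2).round(4),'len',np.linalg.norm(a-b).round(4),'yaw',np.arctan2(*(b-a)[1::-1]).round(3))
E
python3 - <<'E'
from h import *
for n in('top0','top1'):
    f=dict(np.load(n+'.npz'));print(n);caps(f,20,35);caps(f,45,85)
E
```

```text
top0
39 [197.2 255.5] [0.4828 0.3277 0.022 ]
45 [239.5 264. ] [0.4636 0.2172 0.022 ]
mid [0.4732 0.2724 0.022 ] len 0.1121 yaw -1.743
18 [246.4 261.1] [0.4716 0.1982 0.022 ]
18 [286.2 275.8] [0.4356 0.093  0.022 ]
mid [0.4536 0.1456 0.022 ] len 0.1111 yaw -1.901
top1
12 [204.5 254.8] [0.4842 0.309  0.022 ]
19 [251.4 262.3] [0.4688 0.1851 0.022 ]
```

```bash
python3 - <<'E'
from h import *
f=dict(np.load('top1.npz'));caps(f,18,36,90,60);caps(f,42,88,80,30)
t=lambda x,y:ray(f,(x+.5)/5-.5+185,(y+.5)/5-.5+230,.022)
for a,b in(((99,140),(306,182)),((337,165),(528,236))):
    p,q=t(*a),t(*b);print(p.round(4),q.round(4),'mid',((p+q)/2).round(4),np.linalg.norm(p-q),np.arctan2(q[1]-p[1],q[0]-p[0]))
E
```

```text
49 [204.1 257.5] [0.4778 0.3092 0.022 ]
55 [245.9 266. ] [0.4587 0.1999 0.022 ]
mid [0.4682 0.2545 0.022 ] len 0.111 yaw -1.743
40 [251.4 262.4] [0.468  0.1853 0.022 ]
38 [291.2 276.8] [0.4333 0.0799 0.022 ]
mid [0.4507 0.1326 0.022 ] len 0.111 yaw -1.889
[0.4783 0.3085 0.022 ] [0.4587 0.1992 0.022 ] mid [0.4685 0.2538 0.022 ] 0.11095012323893502 -1.747646758275391
[0.4681 0.1835 0.022 ] [0.4332 0.0824 0.022 ] mid [0.4506 0.1329 0.022 ] 0.10688106316190277 -1.9027458503498496
```

```bash
python3 - <<'E'
from h import *
st();to(.448,.1327,.13,-1.889)
E
```

```text
t 15.9 rackTCP [ 10.4 103.7 167.5] q [-0.01  0.2  -0.43  0.   -0.94  0.07] F [ 0.8 -0.2  0. ] w 42.9
shift [-295.2  -16.5   37.5] turn [-0.002  0.     0.383]
```

>>> {"fn": "step_arm", "kwargs": {
  "commands": [
    [[-40,0,0],[0,0,0.05],0],
    [[-80,0,0],[0,0,0.1],0],
    [[-120,0,0],[0,0,0.2],0],
    [[-160,-5,10],[0,0,0.3],0],
    [[-200,-10,20],[0,0,0.383],0],
    [[-240,-15,30],[0,0,0.383],0],
    [[-280,-16,37],[0,0,0.383],0],
    [[-295,-16,37],[0,0,0.383],0]
  ]
}}

```text
time_s: 16.53
ee_pos: [0.4492, 0.1333, 0.1285]
eef_rot: [-0.585, 0.811, -0.0, -0.0]
contact_force: [-0.2, -0.5, 0.7]
grip_width: 0.0427
```

>>> {"fn": "step_arm", "kwargs": {
  "commands": [
    [[0,0,40],[0,0,0],0],
    [[0,0,80],[0,0,0],0],
    [[0,0,85],[0,0,0],0],
    [[0,0,85],[0,0,0],0],
    [[0,0,85],[0,0,0],0]
  ]
}}

```text
time_s: 16.95
ee_pos: [0.4497, 0.1306, 0.0455]
eef_rot: [-0.584, 0.812, -0.0, 0.0]
contact_force: [-0.2, 0.4, 0.5]
grip_width: 0.0427
```

```bash
python3 - <<'E'
from h import *
from cell import *
st();f=grab_frame("scene")
to(.4532,.1327,.004,-1.889)
crop(f,230,170,330,270,6,'c8.png')
E
```

```text
t 16.9 rackTCP [303.3  84.5  45.5] q [ 0.63  0.36 -0.6   0.   -0.61 -0.96] F [-0.2  0.4  0.5] w 42.7
shift [-2.4 -2.3 42.3] turn [-0.002  0.002 -0.005]
```

View pics/c8.png

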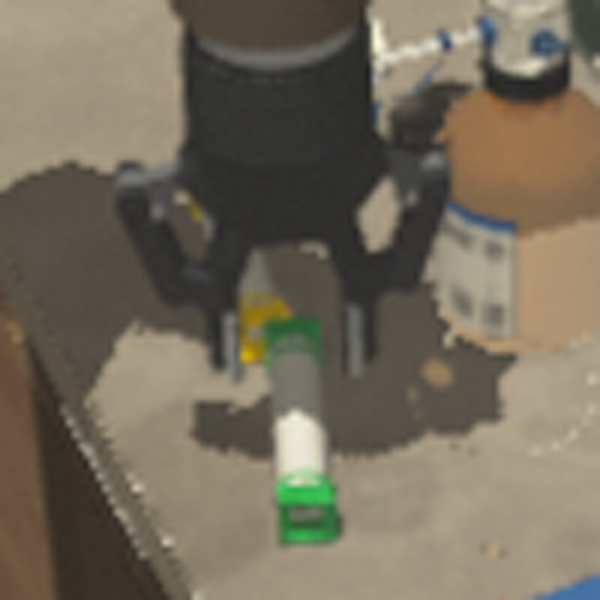

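>>> {"fn": "step_arm", "kwargs": {
  "commands": [
    [[-2,-2,20],[0,0,0],0],
    [[-2,-2,38],[0,0,0],0],
    [[-2,-2,41],[0,0,0],0],
    [[-2,-2,41],[0,0,0],0],
    [[-2,-2,41],[0,0,0],1],
    [[-2,-2,41],[0,0,0],1],
    [[-2,-2,41],[0,0,0],1],
    [[-2,-2,41],[0,0,0],1]
  ]
}}

```text
time_s: 17.67
ee_pos: [0.452, 0.1329, 0.0054]
eef_rot: [-0.585, 0.811, -0.0, 0.002]
contact_force: [0.1, -1.9, 7.1]
grip_width: 0.0205
```

>>> {"fn": "step_arm", "kwargs": {
  "commands": [
    [[0,0,0],[0,0,0],1],
    [[0,0,0],[0,0,0],1],
    [[0,0,-15],[0,0,0],1],
    [[0,0,-40],[0,0,0],1],
    [[0,0,-70],[0,0,0],1],
    [[0,0,-70],[0,0,0],1],
    [[0,0,-70],[0,0,0],1],
    [[0,0,-70],[0,0,0],1]
  ]
}}

```text
time_s: 18.33
ee_pos: [0.4504, 0.1321, 0.0738]
eef_rot: [-0.584, 0.811, 0.0, 0.0]
contact_force: [-0.5, -0.6, -1.4]
grip_width: 0.0206
```

```bash
python3 - <<'E'
from h import *
from cell import *
st();f=grab_frame("scene")
K=cloud(f);g=cv2.cvtColor(f["frame"],cv2.COLOR_RGB2HSV).astype(int)
m=(g[...,0]>42)&(g[...,0]<88)&(g[...,1]>80)&(g[...,2]>30)&(K[...,0]<.55)&(K[...,0]>.35)&(K[...,1]>0)&(K[...,1]<.3)
n,l,s,c=cv2.connectedComponentsWithStats(m.astype(np.uint8))
for i in range(1,n):
    if s[i,4]>9: print(s[i],c[i].round(1),np.percentile(K[l==i],[5,50,95],axis=0).round(3).tolist())
to(.43,.05,.15,-1.502);to(*world(20,-52),.15,-1.502)
E
```

```text
t 18.3 rackTCP [304.8  83.7  73.8] q [ 0.63  0.31 -0.57 -0.   -0.69 -0.95] F [-0.5 -0.6 -1.4] w 20.6
[273 202   9   5  25] [277.4 203.7] [[0.453, 0.124, 0.088], [0.466, 0.181, 0.09], [0.476, 0.188, 0.134]]
[274 228  11  12 100] [279.3 233.8] [[0.42, 0.069, -0.002], [0.432, 0.078, 0.082], [0.478, 0.173, 0.093]]
shift [ 84.1  -6.8 -76.8] turn [ 0.001 -0.001 -0.391]
shift [ 211.3 -234.2  -76.9] turn [ 0.001 -0.001 -0.391]
```

>>> {"fn": "step_arm", "kwargs": {
  "commands": [
    [[20,-2,-30],[0,0,-0.05],1],
    [[40,-4,-55],[0,0,-0.15],1],
    [[60,-5,-77],[0,0,-0.25],1],
    [[84,-7,-80],[0,0,-0.33],1],
    [[84,-7,-80],[0,0,-0.391],1],
    [[84,-7,-80],[0,0,-0.391],1],
    [[84,-7,-80],[0,0,-0.391],1]
  ]
}}

```text
time_s: 18.97
ee_pos: [0.4304, 0.05, 0.1528]
eef_rot: [0.73, -0.683, -0.0, 0.001]
contact_force: [0.5, -0.5, -0.6]
grip_width: 0.0206
```

>>> {"fn": "step_arm", "kwargs": {
  "commands": [
    [[30,-24,0],[0,0,0],1],
    [[60,-48,0],[0,0,0],1],
    [[90,-72,0],[0,0,0],1],
    [[120,-96,0],[0,0,0],1],
    [[150,-120,0],[0,0,0],1],
    [[180,-143,0],[0,0,0],1],
    [[204,-162,0],[0,0,0],1],
    [[204,-162,0],[0,0,0],1]
  ]
}}

```text
time_s: 19.63
ee_pos: [0.6098, -0.1452, 0.1509]
eef_rot: [0.73, -0.684, 0.0, 0.001]
contact_force: [0.2, -0.0, -1.2]
grip_width: 0.0204
```

>>> {"fn": "step_arm", "kwargs": {
  "commands": [
    [[0,0,20],[0,0,0],1],
    [[0,0,50],[0,0,0],1],
    [[0,0,70],[0,0,0],1],
    [[0,0,70],[0,0,0],1],
    [[0,0,70],[0,0,0],1],
    [[0,0,70],[0,0,0],1]
  ]
}}

```text
time_s: 20.13
ee_pos: [0.6075, -0.1415, 0.0843]
eef_rot: [0.731, -0.682, 0.001, -0.0]
contact_force: [0.2, 0.3, 0.1]
grip_width: 0.0209
```

```bash
python3 - <<'E'
from h import *
from cell import *
st();to(*world(20,-52),.027,-1.502);f=grab_frame("scene");blobs(f,42,88,(-90,0),smin=80)
crop(f,320,190,440,340,4,'c9.png')
E
```

```text
t 20.1 rackTCP [ 21.  -54.3  84.3] q [ 0.03  0.52 -0.18  0.   -0.87  0.04] F [0.2 0.3 0.1] w 20.9
shift [ 0.9  2.4 57.3] turn [-0.001 -0.001  0.001]
118 [401.9 283. ] med [-37.2 -52.3  94.5] 5% [-42.4 -62.5  80.6] 95% [-30.3 -39.1 103.2]
```

View pics/c9.png

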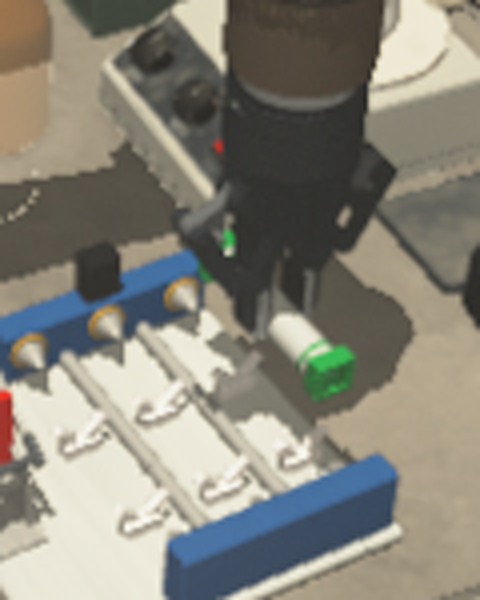

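>>> {"fn": "step_arm", "kwargs": {
  "commands": [
    [[0,2.4,15],[0,0,0],1],
    [[0,2.4,30],[0,0,0],1],
    [[0,2.4,45],[0,0,0],1],
    [[0,2.4,52],[0,0,0],1],
    [[0,2.4,54.5],[0,0,0],1],
    [[0,2.4,54.5],[0,0,0],1],
    [[0,2.4,54.5],[0,0,0],1],
    [[0,2.4,54.5],[0,0,0],1]
  ]
}}

```text
time_s: 20.85
ee_pos: [0.6049, -0.1421, 0.0302]
eef_rot: [0.731, -0.682, 0.001, -0.001]
contact_force: [0.4, -0.6, -1.2]
grip_width: 0.0204
```

```bash
python3 - <<'E'
from h import *
st()
E
```

```text
t 20.9 rackTCP [ 20.6 -51.6  30.2] q [ 0.03  0.58 -0.23  0.   -0.76  0.04] F [ 0.4 -0.6 -1.2] w 20.4
```

Lower 1 mm, release, rise straight up, and look.

>>> {"fn": "step_arm", "kwargs": {
  "commands": [
    [[0,0,1],[0,0,0],1],
    [[0,0,1],[0,0,0],1],
    [[0,0,1],[0,0,0],0.2],
    [[0,0,1],[0,0,0],0.2],
    [[0,0,1],[0,0,0],0.2],
    [[0,0,-20],[0,0,0],0.2],
    [[0,0,-60],[0,0,0],0.2],
    [[0,0,-100],[0,0,0],0.1]
  ]
}}

```text
time_s: 21.52
ee_pos: [0.6028, -0.1422, 0.1284]
eef_rot: [0.731, -0.682, -0.002, 0.002]
contact_force: [1.1, -0.0, 0.1]
grip_width: 0.0387
```

>>> {"fn": "step_arm", "kwargs": {
  "commands": [
    [[-30,24,-25],[0,0,0],0],
    [[-60,48,-25],[0,0,0],0],
    [[-90,72,-25],[0,0,0],0],
    [[-120,96,-25],[0,0,0],0],
    [[-150,120,-25],[0,0,0],0],
    [[-180,143,-25],[0,0,0],0],
    [[-204,162,-25],[0,0,0],0],
    [[-204,162,-25],[0,0,0],0]
  ]
}}

```text
time_s: 22.18
ee_pos: [0.4251, 0.0522, 0.1542]
eef_rot: [0.733, -0.681, -0.001, 0.0]
contact_force: [-0.1, 0.1, 0.9]
grip_width: 0.0428
```

```bash
python3 - <<'E'
from h import *
from cell import *
st();f=grab_frame("scene");blobs(f,42,88,(-90,0),smin=80)
t=grab_frame("top");caps(t,18,36,90,60)
cv2.imwrite('pics/c10.png',np.hstack([cv2.resize(f["frame"][240:360,300:430,::-1],None,fx=3.5,fy=3.5),cv2.resize(t["frame"][230:300,190:290,::-1],(350,420))]))
to(.4708,.2542,.13,-1.743)
E
```

```text
t 22.2 rackTCP [226.8 114.4 154.2] q [ 0.5   0.13 -0.56 -0.   -0.88 -0.43] F [-0.1  0.1  0.9] w 42.8
53 [371.3 269.8] med [ 73.7 -43.9  45.3] 5% [ 68.6 -59.6  29.1] 95% [ 80.8 -35.6  48.9]
111 [398.8 301. ] med [-37.8 -48.8  40.2] 5% [-42.3 -60.3  24.2] 95% [-30.  -37.2  48.2]
51 [204.1 257.6] [0.4773 0.3094 0.022 ]
shift [-199.6  -57.1   24.6] turn [-0.001  0.     0.244]
```

View pics/c10.png

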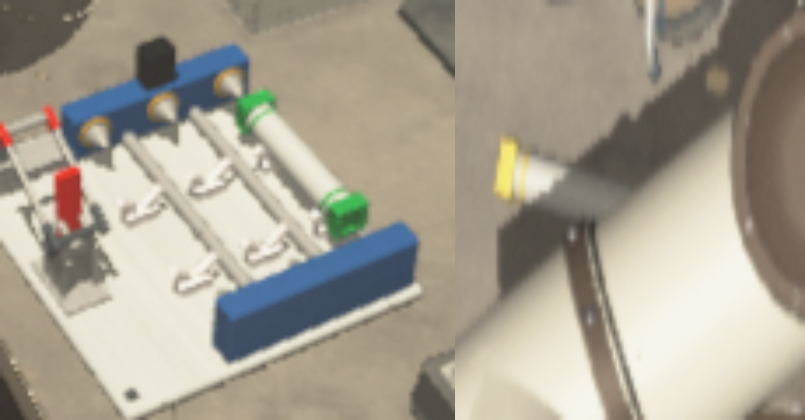

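>>> {"fn": "step_arm", "kwargs": {
  "commands": [
    [[-40,-2,0],[0,0,0.05],0],
    [[-80,-4,5],[0,0,0.1],0],
    [[-120,-6,10],[0,0,0.15],0],
    [[-160,-8,18],[0,0,0.2],0],
    [[-195,-10,25],[0,0,0.244],0],
    [[-202,-10,25],[0,0,0.244],0],
    [[-202,-10,25],[0,0,0.244],0],
    [[-202,-10,25],[0,0,0.244],0]
  ]
}}

```text
time_s: 22.95
ee_pos: [0.4249, 0.2518, 0.1286]
eef_rot: [-0.642, 0.766, -0.0, -0.001]
contact_force: [-0.2, -0.3, 1.2]
grip_width: 0.0426
```

>>> {"fn": "step_arm", "kwargs": {
  "commands": [
    [[-5,-25,30],[0,0,0],0],
    [[-9,-48,65],[0,0,0],0],
    [[-9,-48,85],[0,0,0],0],
    [[-9,-48,85],[0,0,0],0],
    [[-9,-48,85],[0,0,0],0],
    [[-9,-48,85],[0,0,0],0]
  ]
}}

```text
time_s: 23.45
ee_pos: [0.474, 0.2524, 0.0456]
eef_rot: [-0.642, 0.766, -0.0, 0.001]
contact_force: [0.2, 0.1, 1.1]
grip_width: 0.0427
```

```bash
python3 - <<'E'
from h import *
from cell import *
st();to(.4708,.2542,.004,-1.743)
t=grab_frame("top");caps(t,18,36,90,60)
E
```

```text
t 23.4 rackTCP [423.1  51.9  45.6] q [ 0.79  0.45 -0.44  0.   -0.68 -0.97] F [0.2 0.1 1.1] w 42.7
shift [-1.2  3.6 41.6] turn [-0.001  0.001 -0.004]
59 [246.  265.8] [0.4588 0.2004 0.022 ]
```

>>> {"fn": "step_arm", "kwargs": {
  "commands": [
    [[-1,3.5,20],[0,0,0],0],
    [[-1,3.5,38],[0,0,0],0],
    [[-1,3.5,41],[0,0,0],0],
    [[-1,3.5,41],[0,0,0],0],
    [[-1,3.5,41],[0,0,0],1],
    [[-1,3.5,41],[0,0,0],1],
    [[-1,3.5,41],[0,0,0],1],
    [[-1,3.5,41],[0,0,0],1]
  ]
}}

```text
time_s: 24.17
ee_pos: [0.4709, 0.2554, 0.0049]
eef_rot: [-0.643, 0.766, -0.0, 0.002]
contact_force: [-1.7, 0.1, 7.4]
grip_width: 0.0201
```

>>> {"fn": "step_arm", "kwargs": {
  "commands": [
    [[0,0,0],[0,0,0],1],
    [[0,0,0],[0,0,0],1],
    [[0,0,-15],[0,0,0],1],
    [[0,0,-40],[0,0,0],1],
    [[3,20,-70],[0,0,0],1],
    [[9,50,-80],[0,0,0],1],
    [[9,50,-80],[0,0,0],1],
    [[9,50,-80],[0,0,0],1]
  ]
}}

```text
time_s: 24.83
ee_pos: [0.4185, 0.2545, 0.0845]
eef_rot: [-0.643, 0.766, 0.0, 0.001]
contact_force: [0.5, 1.2, -1.5]
grip_width: 0.0201
```

```bash
python3 - <<'E'
from h import *
from cell import *
st();to(.43,.05,.15,-1.502)
E
```

```text
t 24.8 rackTCP [429.  107.2  84.5] q [ 0.88  0.32 -0.51 -0.   -0.73 -1.05] F [ 0.5  1.2 -1.5] w 20.1
shift [199.3 -46.8 -65.9] turn [-0.001  0.002 -0.243]
```

>>> {"fn": "step_arm", "kwargs": {
  "commands": [
    [[35,-8,-25],[0,0,-0.04],1],
    [[70,-16,-50],[0,0,-0.08],1],
    [[105,-24,-66],[0,0,-0.12],1],
    [[140,-32,-66],[0,0,-0.17],1],
    [[175,-41,-66],[0,0,-0.21],1],
    [[199,-47,-66],[0,0,-0.243],1],
    [[199,-47,-66],[0,0,-0.243],1],
    [[199,-47,-66],[0,0,-0.243],1]
  ]
}}

```text
time_s: 25.5
ee_pos: [0.4312, 0.0489, 0.1488]
eef_rot: [0.73, -0.684, -0.0, 0.0]
contact_force: [0.2, 0.2, -2.0]
grip_width: 0.0203
```

>>> {"fn": "step_arm", "kwargs": {
  "commands": [
    [[30,-16,0],[0,0,0],1],
    [[60,-32,0],[0,0,0],1],
    [[90,-48,0],[0,0,0],1],
    [[120,-65,0],[0,0,0],1],
    [[150,-81,0],[0,0,0],1],
    [[180,-97,0],[0,0,0],1],
    [[204,-110,0],[0,0,0],1],
    [[204,-110,0],[0,0,0],1]
  ]
}}

```text
time_s: 26.17
ee_pos: [0.5578, -0.1486, 0.148]
eef_rot: [0.73, -0.684, 0.001, 0.0]
contact_force: [0.7, -0.8, -1.2]
grip_width: 0.0206
```

>>> {"fn": "step_arm", "kwargs": {
  "commands": [
    [[0,0,20],[0,0,0],1],
    [[0,0,50],[0,0,0],1],
    [[0,0,70],[0,0,0],1],
    [[0,0,70],[0,0,0],1],
    [[0,0,70],[0,0,0],1],
    [[0,0,70],[0,0,0],1]
  ]
}}

```text
time_s: 26.67
ee_pos: [0.5558, -0.1453, 0.0802]
eef_rot: [0.731, -0.682, 0.001, -0.0]
contact_force: [0.6, 0.5, -0.9]
grip_width: 0.0203
```

```bash
python3 - <<'E'
from h import *
from cell import *
st();to(*world(20,0),.029,-1.502);f=grab_frame("scene");blobs(f,18,36,(-40,40),smin=90)
E
```

```text
t 26.7 rackTCP [20.7 -2.5 80.2] q [ 0.03  0.45 -0.31  0.   -0.81  0.04] F [ 0.6  0.5 -0.9] w 20.3
shift [ 0.7  2.6 51.2] turn [-0.002 -0.001  0.001]
12 [355.4 258.5] med [74.5  0.  97.2] 5% [ 68.1 -18.   73.6] 95% [100.5   5.8 100.6]
14 [344.6 268.9] med [107.1   9.4  43. ] 5% [103.7  -3.2  32.3] 95% [109.8  14.8  46.7]
158 [380.9 291.8] med [-37.    0.7  91.5] 5% [-42.1 -11.6  73.9] 95% [-21.   12.1  99. ]
```

>>> {"fn": "step_arm", "kwargs": {
  "commands": [
    [[0,2.5,15],[0,0,0],1],
    [[0,2.5,30],[0,0,0],1],
    [[0,2.5,42],[0,0,0],1],
    [[0,2.5,48],[0,0,0],1],
    [[0,2.5,51],[0,0,0],1],
    [[0,2.5,51],[0,0,0],1],
    [[0,2.5,51],[0,0,0],1],
    [[0,2.5,51],[0,0,0],1]
  ]
}}

```text
time_s: 27.38
ee_pos: [0.5528, -0.146, 0.0291]
eef_rot: [0.731, -0.683, 0.001, -0.001]
contact_force: [0.7, 0.6, -0.2]
grip_width: 0.0205
```

>>> {"fn": "step_arm", "kwargs": {
  "commands": [
    [[0,0,0],[0,0,0],0.2],
    [[0,0,0],[0,0,0],0.2],
    [[0,0,0],[0,0,0],0.2],
    [[0,0,0],[0,0,0],0.2],
    [[0,0,-20],[0,0,0],0.2],
    [[0,0,-60],[0,0,0],0.2],
    [[0,0,-100],[0,0,0],0.1],
    [[-40,0,-100],[0,0,0],0]
  ]
}}

```text
time_s: 28.05
ee_pos: [0.5551, -0.1101, 0.1364]
eef_rot: [0.729, -0.684, 0.007, -0.005]
contact_force: [4.0, 0.9, 0.8]
grip_width: 0.0427
```

>>> {"fn": "step_arm", "kwargs": {
  "commands": [
    [[-40,0,0],[0,0,0],0],
    [[-58,0,10],[0,0,0],0],
    [[-58,0,45],[0,0,0],0],
    [[-58,0,45],[0,0,0],0],
    [[-58,0,45],[0,0,0],0],
    [[-58,0,45],[0,0,0],0]
  ]
}}

```text
time_s: 28.55
ee_pos: [0.546, -0.0487, 0.0839]
eef_rot: [0.731, -0.683, 0.0, -0.0]
contact_force: [0.1, 0.1, 0.7]
grip_width: 0.0426
```

```bash
python3 - <<'E'
from h import *
from cell import *
st();to(*world(118.5,0),.060,-1.502);f=grab_frame("scene");blobs(f,18,36,(-40,40),smin=90);blobs(f,42,88,(-90,0),smin=80)
crop(f,290,220,430,340,5.5,'c11.png')
E
```

```text
t 28.6 rackTCP [117.8   0.7  83.9] q [ 0.21  0.41 -0.37  0.   -0.79 -0.14] F [0.1 0.1 0.7] w 42.6
shift [-0.7 -0.7 23.9] turn [-0.001 -0.001 -0.001]
14 [344.6 268.9] med [107.4   9.2  42.8] 5% [104.4  -2.7  34.3] 95% [111.8  13.3  47. ]
91 [352.9 277.7] med [72.   7.1 43.1] 5% [ 60.5 -21.7  18.9] 95% [102.2  16.1  47.9]
151 [378.7 308.8] med [-37.1   3.1  39.6] 5% [-42.9 -18.5  22.1] 95% [-20.8  14.9  48.1]
54 [371.4 269.5] med [ 75.  -45.1  44.3] 5% [ 68.  -71.3   7.2] 95% [116.5 -36.2  47.8]
111 [398.8 301. ] med [-38.  -50.   40.9] 5% [-42.8 -60.5  24.9] 95% [-30.6 -36.7  48.2]
```

View pics/c11.png

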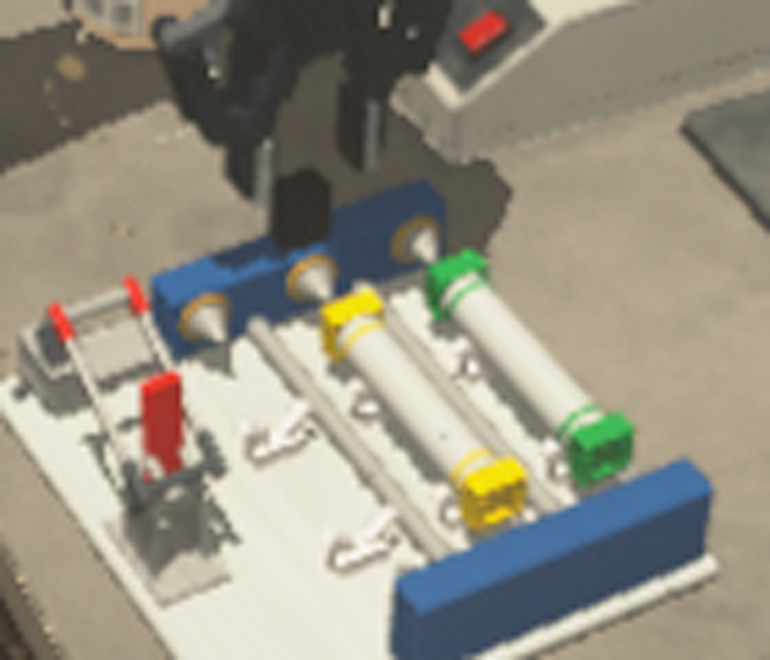

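>>> {"fn": "step_arm", "kwargs": {
  "commands": [
    [[0,-0.7,22],[0,0,0],0],
    [[0,-0.7,22],[0,0,0],0],
    [[0,-0.7,22],[0,0,0],1],
    [[0,-0.7,22],[0,0,0],1],
    [[0,-0.7,22],[0,0,0],1],
    [[0,-0.7,22],[0,0,0],1],
    [[0,-0.7,22],[0,0,0],1]
  ]
}}

```text
time_s: 29.18
ee_pos: [0.5459, -0.0488, 0.0622]
eef_rot: [0.731, -0.683, 0.0, 0.0]
contact_force: [-4.0, -3.1, 5.9]
grip_width: 0.023
```

>>> {"fn": "step_arm", "kwargs": {
  "commands": [
    [[4,0,0],[0,0,0],1],
    [[8,0,0],[0,0,0],1],
    [[12,0,0],[0,0,0],1],
    [[16,0,0],[0,0,0],1],
    [[20,0,0],[0,0,0],1],
    [[24,0,0],[0,0,0],1],
    [[28,0,0],[0,0,0],1],
    [[32,0,0],[0,0,0],1]
  ]
}}

```text
time_s: 29.85
ee_pos: [0.5481, -0.0793, 0.0623]
eef_rot: [0.731, -0.683, -0.0, -0.001]
contact_force: [-5.1, 5.2, 7.3]
grip_width: 0.023
```

>>> {"fn": "step_arm", "kwargs": {
  "commands": [
    [[3,0,0],[0,0,0],1],
    [[6,0,0],[0,0,0],1],
    [[8,0,0],[0,0,0],1],
    [[10,0,0],[0,0,0],1],
    [[12,0,0],[0,0,0],1],
    [[12,0,0],[0,0,0],1],
    [[12,0,0],[0,0,0],1]
  ]
}}

```text
time_s: 30.43
ee_pos: [0.5488, -0.0889, 0.0623]
eef_rot: [0.731, -0.683, -0.001, -0.002]
contact_force: [-6.8, 13.6, 8.9]
grip_width: 0.0233
```

```bash
python3 - <<'E'
from h import *
from cell import *
st();f=grab_frame("scene");blobs(f,18,36,(-40,40),smin=90);blobs(f,42,88,(-90,0),smin=80)
E
```

```text
t 30.4 rackTCP [77.6  0.7 62.3] q [ 0.13  0.45 -0.37 -0.01 -0.75 -0.06] F [-6.8 13.6  8.9] w 23.3
101 [356.5 281.5] med [57.9  7.  43.9] 5% [ 43.8 -17.2  27.4] 95% [69.8 15.4 48. ]
91 [381.9 311.5] med [-51.4   6.5  44.5] 5% [-58.4 -14.2  25.6] 95% [-35.   15.2  48.4]
53 [375.5 274.1] med [ 57.  -45.7  44. ] 5% [ 50.7 -60.   28.2] 95% [ 67.  -36.2  49.7]
62 [402.9 304.1] med [-54.2 -46.7  45.1] 5% [-58.4 -59.6  37.3] 95% [-47.  -37.1  48.1]
```

>>> {"fn": "step_arm", "kwargs": {
  "commands": [
    [[-2,0,0],[0,0,0],0],
    [[-2,0,0],[0,0,0],0],
    [[-2,0,0],[0,0,0],0],
    [[-2,0,-30],[0,0,0],0],
    [[-2,0,-65],[0,0,0],-0.1],
    [[-4,25,-90],[0,0,0],-0.15],
    [[-6,65,-90],[0,0,0],-0.15],
    [[-6,105,-90],[0,0,0],-0.15]
  ]
}}

```text
time_s: 31.15
ee_pos: [0.4446, -0.0933, 0.1525]
eef_rot: [0.731, -0.683, 0.002, -0.002]
contact_force: [-0.7, 0.5, -0.3]
grip_width: 0.0492
```

>>> {"fn": "step_arm", "kwargs": {
  "commands": [
    [[0,12,0],[0,0,0],-0.15],
    [[0,12,20],[0,0,0],-0.15],
    [[0,12,35],[0,0,0],-0.15],
    [[0,12,35],[0,0,0],-0.15],
    [[0,12,35],[0,0,0],-0.15],
    [[0,12,35],[0,0,0],-0.15]
  ]
}}

```text
time_s: 31.65
ee_pos: [0.4328, -0.0942, 0.1167]
eef_rot: [0.731, -0.683, 0.001, -0.0]
contact_force: [-0.3, 0.2, -0.1]
grip_width: 0.0494
```

```bash
python3 - <<'E'
from h import *
from cell import *
st();to(*world(83.8,118.2),.0834,-1.502);f=grab_frame("scene");blobs(f,174,6,(85,150),smin=120)
blobs(f,18,36,(-40,40),smin=90);blobs(f,42,88,(-90,0),smin=80)
E
```

```text
t 31.6 rackTCP [ 80.2 116.8 116.7] q [ 0.16  0.21 -0.58  0.   -0.78 -0.09] F [-0.3  0.2 -0.1] w 49.4
shift [-3.7  1.5 33.3] turn [-0.001 -0.    -0.001]
14 [314.  274.1] med [ 73.6 105.2  96.2] 5% [ 67.8 103.3  90.1] 95% [ 80.8 106.9 100.5]
14 [300.6 278.4] med [ 75.3 137.4  95.8] 5% [ 69.  135.2  93.6] 95% [ 80.6 139.7 100. ]
115 [319.  295.7] med [ 20.2 121.6  85.3] 5% [ 16.7 114.2  63.4] 95% [ 24.3 129.1 101.4]
99 [356.5 281.5] med [57.   6.  43.7] 5% [ 45.6 -17.2  28.5] 95% [70.3 15.5 48.7]
92 [381.9 311.4] med [-51.    6.2  44.4] 5% [-58.9 -13.2  24.4] 95% [-34.5  15.   48.5]
54 [375.3 274.1] med [ 56.9 -42.1  44.2] 5% [ 51.8 -60.2  29.8] 95% [ 69.8 -36.2  50.1]
64 [402.9 304.1] med [-54.2 -47.2  45.4] 5% [-59.3 -58.4  34. ] 95% [-46.9 -36.2  48.4]
```

>>> {"fn": "step_arm", "kwargs": {
  "commands": [
    [[3,1.4,15],[0,0,0],-0.15],
    [[3,1.4,30],[0,0,0],-0.15],
    [[3,1.4,38],[0,0,0],-0.15],
    [[3,1.4,38],[0,0,0],-0.15],
    [[3,1.4,38],[0,0,0],1],
    [[3,1.4,38],[0,0,0],1],
    [[3,1.4,38],[0,0,0],1],
    [[3,1.4,38],[0,0,0],1]
  ],
  "grip_force": 50
}}

```text
time_s: 32.37
ee_pos: [0.4312, -0.0971, 0.0787]
eef_rot: [0.731, -0.683, 0.0, -0.0]
contact_force: [-0.2, 0.1, -1.0]
grip_width: 0.037
```

```bash
python3 - <<'E'
from h import *
from cell import *
st();f=grab_frame("scene");crop(f,270,220,370,310,7,'c12.png')
E
```

```text
t 32.4 rackTCP [ 77.4 118.6  78.7] q [ 0.15  0.27 -0.63  0.   -0.67 -0.08] F [-0.2  0.1 -1. ] w 37.0
```

View pics/c12.png

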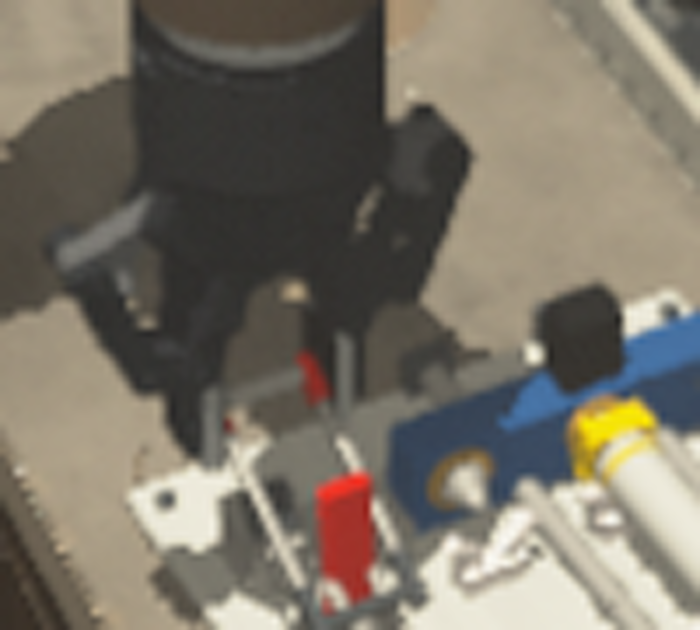

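>>> {"fn": "step_arm", "kwargs": {
  "commands": [
    [[-4,0,5],[0,0,0],1],
    [[-8,0,11],[0,0,0],1],
    [[-12,0,18],[0,0,0],1],
    [[-14,0,25],[0,0,0],1],
    [[-14,0,31],[0,0,0],1],
    [[-14,0,36],[0,0,0],1],
    [[-14,0,36],[0,0,0],1],
    [[-14,0,36],[0,0,0],1]
  ]
}}

```text
time_s: 33.08
ee_pos: [0.4301, -0.083, 0.0418]
eef_rot: [0.731, -0.683, -0.0, -0.0]
contact_force: [1.1, -1.7, 1.5]
grip_width: 0.0369
```

```bash
python3 - <<'E'
from h import *
from cell import *
st();f=grab_frame("scene");np.savez('s2.npz',**f);blobs(f,174,6,(85,150),smin=120)
E
```

```text
t 33.1 rackTCP [ 91.6 118.7  41.8] q [ 0.18  0.33 -0.68 -0.   -0.57 -0.11] F [ 1.1 -1.7  1.5] w 36.9
15 [311.6 281.3] med [ 86.4 104.3  62.3] 5% [ 80.5 102.3  57.5] 95% [ 97.  107.8  66. ]
131 [317.1 293.4] med [ 28.9 121.3  82.4] 5% [ 23.  113.1  60.4] 95% [ 38.2 129.   98.8]
```

>>> {"fn": "step_arm", "kwargs": {
  "commands": [
    [[0,0,4],[0,0,0],1],
    [[0,0,8],[0,0,0],1],
    [[0,0,12],[0,0,0],1],
    [[0,0,15],[0,0,0],1],
    [[0,0,17],[0,0,0],1],
    [[0,0,17],[0,0,0],1],
    [[0,0,17],[0,0,0],1]
  ]
}}

```text
time_s: 33.72
ee_pos: [0.43, -0.0833, 0.025]
eef_rot: [0.731, -0.683, 0.0, -0.0]
contact_force: [1.8, -3.5, 4.4]
grip_width: 0.0369
```

```bash
python3 - <<'E'
from h import *
from cell import *
st();f=grab_frame("scene");blobs(f,174,6,(85,150),smin=120)
crop(f,270,240,370,320,7,'c13.png')
E
```

```text
t 33.7 rackTCP [ 91.2 118.8  25. ] q [ 0.18  0.36 -0.69  0.   -0.52 -0.11] F [ 1.8 -3.5  4.4] w 36.9
142 [316.7 293. ] med [ 30.1 120.3  81.2] 5% [ 22.4 104.9  46.8] 95% [ 85.3 129.2  99.1]
```

>>> {"fn": "step_arm", "kwargs": {
  "commands": [
    [[0,0,1.5],[0,0,0],1],
    [[0,0,2.5],[0,0,0],1],
    [[0,0,2.5],[0,0,0],1],
    [[0,0,2.5],[0,0,0],1]
  ]
}}

```text
time_s: 34.1
ee_pos: [0.4301, -0.0833, 0.0242]
eef_rot: [0.731, -0.683, 0.0, -0.0]
contact_force: [-3.6, -3.0, 19.7]
grip_width: 0.0373
```

```bash
python3 -c "
from h import *
st()"
```

```text
t 34.1 rackTCP [ 91.3 118.7  24.2] q [ 0.18  0.36 -0.69  0.   -0.51 -0.11] F [-3.6 -3.  19.7] w 37.3
```

>>> {"fn": "step_arm", "kwargs": {
  "commands": [
    [[0,0,-1.7],[0,0,0],1],
    [[2,0,-1.7],[0,0,0],1],
    [[4,0,-1.7],[0,0,0],1],
    [[6,0,-1.7],[0,0,0],1],
    [[8,0,-1.7],[0,0,0],1],
    [[10,0,-1.7],[0,0,0],1],
    [[10,0,-1.7],[0,0,0],1]
  ]
}}

```text
time_s: 34.68
ee_pos: [0.4308, -0.092, 0.0243]
eef_rot: [0.73, -0.683, -0.0, -0.001]
contact_force: [-0.8, 6.6, 6.2]
grip_width: 0.0368
```

```bash
python3 -c "
from h import *
st()"
```

```text
t 34.7 rackTCP [ 82.6 118.6  24.3] q [ 0.16  0.36 -0.69 -0.   -0.52 -0.09] F [-0.8  6.6  6.2] w 36.8
```

>>> {"fn": "step_arm", "kwargs": {
  "commands": [
    [[1,0,0],[0,0,0],1],
    [[2,0,0],[0,0,0],1],
    [[3,0,0],[0,0,0],1],
    [[4,0,0],[0,0,0],1],
    [[4,0,0],[0,0,0],1],
    [[4,0,0],[0,0,0],1]
  ]
}}

```text
time_s: 35.18
ee_pos: [0.431, -0.0948, 0.0242]
eef_rot: [0.73, -0.683, -0.001, -0.002]
contact_force: [-2.4, 15.0, 7.1]
grip_width: 0.0369
```

```bash
python3 - <<'E'
from h import *
from cell import *
st();f=grab_frame("scene");blobs(f,174,6,(85,150),smin=120)
E
```

```text
t 35.2 rackTCP [ 79.7 118.6  24.2] q [ 0.15  0.37 -0.68 -0.01 -0.52 -0.08] F [-2.4 15.   7.1] w 36.9
12 [314.2 290.3] med [ 74.3 104.   43.9] 5% [ 69.9 100.5  40. ] 95% [ 85.  106.9  47.3]
86 [322.  299.8] med [  5.3 121.9  87.8] 5% [  2.  114.3  61.6] 95% [ 11.  129.4 100.8]
```

>>> {"fn": "step_arm", "kwargs": {
  "commands": [
    [[2,0,0],[0,0,0],-0.1],
    [[2,0,0],[0,0,0],-0.1],
    [[2,0,0],[0,0,0],-0.1],
    [[2,0,-8],[0,0,0],-0.1],
    [[2,0,-40],[0,0,0],-0.1],
    [[2,0,-80],[0,0,0],0],
    [[2,0,-106],[0,0,0],0.1],
    [[30,0,-106],[0,0,0],0.1]
  ]
}}

```text
time_s: 35.9
ee_pos: [0.4364, -0.1256, 0.1365]
eef_rot: [0.733, -0.681, 0.005, -0.004]
contact_force: [1.4, -0.7, 0.6]
grip_width: 0.0381
```

>>> {"fn": "step_arm", "kwargs": {
  "commands": [
    [[35,0,0],[0,0,0],0.15],
    [[42,0,0],[0,0,0],0.15],
    [[42,0,0],[0,0,0],0.15],
    [[42,0,0],[0,0,0],0.15]
  ]
}}

```text
time_s: 36.23
ee_pos: [0.4349, -0.1693, 0.1302]
eef_rot: [0.73, -0.683, -0.0, 0.0]
contact_force: [-0.4, 1.0, 0.3]
grip_width: 0.0361
```

```bash
python3 - <<'E'
from h import *
from cell import *
st();to(*world(7,118),.076,-1.502);f=grab_frame("scene");blobs(f,174,6,(85,150),smin=120)
crop(f,270,240,370,330,7,'c14.png')
E
```

```text
t 36.2 rackTCP [  5.1 119.8 130.2] q [-0.02  0.23 -0.51 -0.   -0.84  0.09] F [-0.4  1.   0.3] w 36.1
shift [-1.9 -1.9 54.2] turn [ 0.001  0.    -0.003]
11 [301.1 294.9] med [ 75.2 136.6  44.2] 5% [ 70.4 131.1  36.3] 95% [ 88.3 140.2  47.1]
82 [322.3 300.2] med [  5.3 121.8  85.9] 5% [  1.2 114.1  59.3] 95% [ 11.3 129.1 101.2]
```

View pics/c14.png

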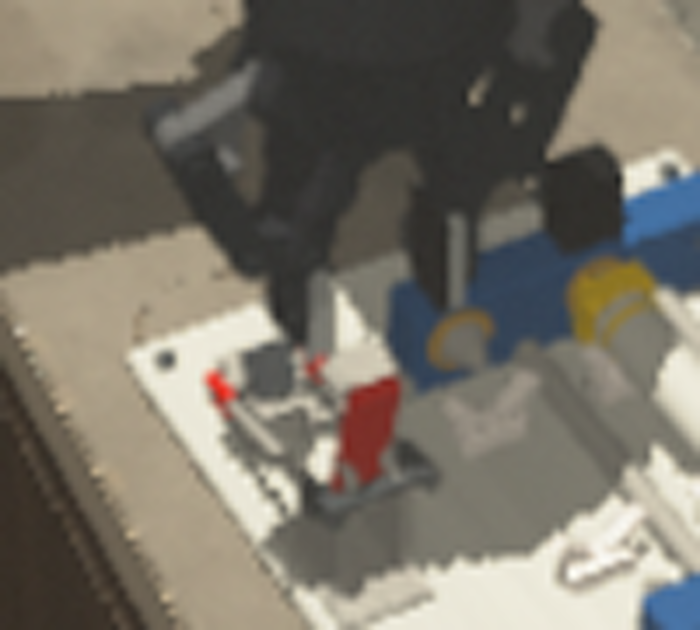

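>>> {"fn": "step_arm", "kwargs": {
  "commands": [
    [[-2,-2,30],[0,0,0],0.15],
    [[-2,-2,54],[0,0,0],0.15],
    [[-2,-2,54],[0,0,0],0.15],
    [[-2,-2,54],[0,0,0],0.15],
    [[-2,-2,54],[0,0,0],1],
    [[-2,-2,54],[0,0,0],1],
    [[-2,-2,54],[0,0,0],1],
    [[-2,-2,54],[0,0,0],1]
  ],
  "grip_force": 40
}}

```text
time_s: 36.95
ee_pos: [0.4362, -0.1668, 0.0776]
eef_rot: [0.731, -0.683, -0.001, 0.001]
contact_force: [-5.5, 0.4, 6.5]
grip_width: 0.0176
```

```bash
python3 - <<'E'
from h import *
st()
E
```

```text
t 37.0 rackTCP [  7.6 118.3  77.6] q [-0.02  0.3  -0.57 -0.   -0.7   0.08] F [-5.5  0.4  6.5] w 17.6
```

>>> {"fn": "step_arm", "kwargs": {
  "commands": [
    [[3.5,0,0.8],[0,0,0],1],
    [[7,0,1.8],[0,0,0],1],
    [[10.5,0,3.2],[0,0,0],1],
    [[14,0,5],[0,0,0],1],
    [[17.5,0,7],[0,0,0],1],
    [[21,0,9.2],[0,0,0],1],
    [[24,0,11.8],[0,0,0],1],
    [[27.5,0,14.5],[0,0,0],1]
  ]
}}

```text
time_s: 37.62
ee_pos: [0.4382, -0.1938, 0.0634]
eef_rot: [0.731, -0.683, -0.001, 0.0]
contact_force: [-4.5, 5.1, 8.4]
grip_width: 0.0174
```

```bash
python3 - <<'E'
from h import *
from cell import *
st();f=grab_frame("scene");blobs(f,174,6,(85,150),smin=120)
E
```

```text
t 37.6 rackTCP [-19.5 118.2  63.4] q [-0.08  0.34 -0.56 -0.   -0.67  0.15] F [-4.5  5.1  8.4] w 17.4
17 [330.1 306.6] med [-21.2 117.   86.6] 5% [-22.8 113.   84.4] 95% [-16.2 122.3  90.3]
```

>>> {"fn": "step_arm", "kwargs": {
  "commands": [
    [[4.9,0,5.4],[0,0,0],1],
    [[9.6,0,12],[0,0,0],1],
    [[13.3,0,19.4],[0,0,0],1],
    [[15.2,0,24.6],[0,0,0],1],
    [[16.7,0,31],[0,0,0],1],
    [[17,0,33],[0,0,0],1],
    [[17,0,34],[0,0,0],1],
    [[17,0,34],[0,0,0],1]
  ]
}}

```text
time_s: 38.33
ee_pos: [0.4395, -0.2121, 0.0289]
eef_rot: [0.731, -0.683, -0.0, 0.001]
contact_force: [-3.8, -5.2, 3.2]
grip_width: 0.0172
```

```bash
python3 - <<'E'
from h import *
from cell import *
st();f=grab_frame("scene");blobs(f,174,6,(85,150),smin=120)
E
```

```text
t 38.3 rackTCP [-37.9 118.2  28.9] q [-0.12  0.41 -0.57  0.   -0.59  0.18] F [-3.8 -5.2  3.2] w 17.2
14 [301.6 296.2] med [ 72.3 137.7  44. ] 5% [ 66.7 134.4  40.9] 95% [ 80.9 139.7  45.7]
13 [320.5 313.5] med [-26.2 141.1  76.1] 5% [-30.5 126.3  44.8] 95% [  9.7 142.9  91. ]
28 [333.9 321.8] med [-38.6 116.6  54.8] 5% [-41.9 111.7  53.1] 95% [-28.9 122.9  60. ]
```

>>> {"fn": "step_arm", "kwargs": {
  "commands": [
    [[0,0,1.5],[0,0,0],1],
    [[0,0,3],[0,0,0],1],
    [[0,0,3],[0,0,0],1],
    [[0,0,3],[0,0,0],1]
  ]
}}

```text
time_s: 38.72
ee_pos: [0.4396, -0.2123, 0.0263]
eef_rot: [0.731, -0.683, -0.0, 0.001]
contact_force: [-5.4, -6.9, 6.7]
grip_width: 0.0169
```

>>> {"fn": "step_arm", "kwargs": {
  "commands": [
    [[0,0,-2],[0,0,0],0.1],
    [[0,0,-2],[0,0,0],0.1],
    [[0,0,-2],[0,0,0],0.1],
    [[0,0,-10],[0,0,0],0.1],
    [[0,0,-50],[0,0,0],0.1],
    [[0,0,-90],[0,0,0],0.1],
    [[0,0,-130],[0,0,0],0.1],
    [[0,0,-170],[0,0,0],0.1]
  ]
}}

```text
time_s: 39.38
ee_pos: [0.4404, -0.211, 0.1975]
eef_rot: [0.731, -0.682, 0.0, -0.0]
contact_force: [1.4, -0.3, -0.3]
grip_width: 0.0382
```

>>> {"fn": "step_arm", "kwargs": {
  "commands": [
    [[-40,0,-20],[0,0,0],0],
    [[-80,0,-40],[0,0,0],0],
    [[-120,0,-40],[0,0,0],0],
    [[-160,0,-40],[0,0,0],0],
    [[-200,0,-40],[0,0,0],0],
    [[-240,0,-40],[0,0,0],0],
    [[-280,0,-40],[0,0,0],0],
    [[-310,0,-40],[0,0,0],0]
  ]
}}

```text
time_s: 40.05
ee_pos: [0.4189, 0.1009, 0.2359]
eef_rot: [0.731, -0.682, 0.0, -0.001]
contact_force: [1.3, -0.0, -0.5]
grip_width: 0.0427
```

```bash
python3 - <<'E'
from h import *
from cell import *
st();f=grab_frame("scene");t=grab_frame("top")
print('red');blobs(f,174,6,(85,150),smin=120);print('red at start');blobs(dict(np.load('scene0.npz')),174,6,(85,150),smin=120)
blobs(f,18,36,(-40,40),smin=90);blobs(f,42,88,(-90,0),smin=80)
a=cv2.resize(f["frame"][245:365,285:425,::-1],(560,480),interpolation=3)
b=cv2.resize(t["frame"][195:300,330:530,::-1],(560,294)) 
cv2.imwrite('pics/c15.png',np.hstack([a,cv2.resize(t["frame"][190:300,440:530,::-1],(230,480))]))
E
```

```text
t 40.0 rackTCP [275.8 117.2 235.9] q [ 0.62  0.04 -0.43 -0.   -1.1  -0.55] F [ 1.3 -0.  -0.5] w 42.7
red
13 [314.5 291.2] med [ 71.6 104.5  44.3] 5% [66.9 95.7 27.4] 95% [ 92.6 108.3  49. ]
14 [301.6 296.2] med [ 72.4 137.7  44.6] 5% [ 66.2 133.6  39.1] 95% [ 80.8 139.9  47.8]
143 [327.5 318.5] med [-17.2 121.5  49.7] 5% [-41.2 112.9  43.4] 95% [  6.7 129.5  55.1]
red at start
12 [314.5 291.3] med [ 72.3 105.7  44.1] 5% [ 68.6 101.9  40.4] 95% [ 80.3 107.3  47. ]
14 [301.6 296.2] med [ 74.4 137.1  42.8] 5% [ 68.  133.9  39.7] 95% [ 80.8 138.9  44. ]
144 [327.5 318.5] med [-17.2 121.8  49.8] 5% [-41.  112.8  42.8] 95% [  8.  128.9  55. ]
100 [356.5 281.6] med [57.5  6.3 43.6] 5% [ 44.7 -17.9  26.3] 95% [68.7 16.  47.8]
92 [381.9 311.4] med [-51.1   5.1  43.6] 5% [-58.9 -13.9  25.6] 95% [-35.   15.2  48.3]
54 [375.1 274.1] med [ 56.5 -43.6  45. ] 5% [ 50.9 -60.1  33.9] 95% [ 65.4 -35.4  48.6]
63 [402.9 304.1] med [-53.5 -46.8  45.3] 5% [-59.6 -58.2  35. ] 95% [-47.1 -37.3  48.8]
```

View pics/c15.png

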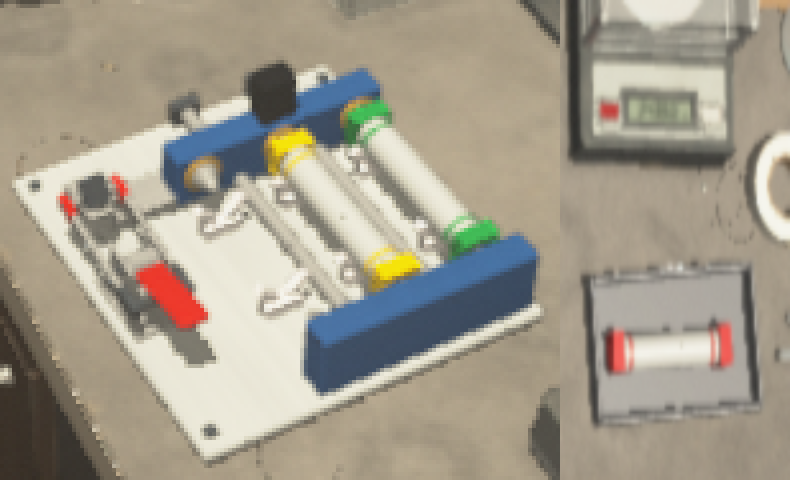

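```bash
python3 -c "
from cell import *
print(job_done())"
```

```text
the job is handed in; nothing more can be done
None
```

The rod carrier is changed over and the job is handed in, after about 40 s of robot time. I did it in the order asked: lever open, loop off, tailstock back, old rod to the tray, new rods in, tailstock home, loop hooked, lever closed.

- **Rods:** Only two test rods were on the bench. Green is now in lane 1 and yellow in lane 2, and I saw no blue-capped rod in either camera. Both rods had shifted about 13–19 mm before I picked them, so I measured them again first.
- **Last checks:** The final picture and measurements show the red-ended rod in the tray and both new rods centred between their cones. The tailstock moved back the full 40 mm and met its stop. The lever and loop tabs show the same image positions as in the latched carrier at the start.
- **Disagreements:** The camera and robot differed by about 2.5 mm in world x, which I corrected from the first lever grasp. The lever also turned back from about 1.7 to 1.45 rad when I lifted or released the loop, so I measured the loop again before hooking it.
- **Not checked:** I did not measure the jar and timer again at the end. The arm went nowhere near the timer. The jar stands about 11 cm from where I picked up the yellow rod, and I felt no contact force there beyond the normal grasp forces.

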